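# Clamp the sample cell and nip up its gland nut with the socket that fits

### The arm

A 7-joint arm with a two-finger parallel gripper is mounted at the origin on a cart in front of the work surface, level with it; the furniture and walls round the work are solid. World frame = base frame: x ahead of the robot, y to its left, z up, the work surface at z = 0. Lengths are in m, angles in rad, forces in N, time in s.
With the tool pointing down it reaches from about 0.425 to 0.875 m from the base axis. Payload 8.4 kg.
Tool frame: the origin (TCP) lies midway between the tips of the shut fingers; the grasp point (between the pads) lies 19 mm behind it; z points along the fingers, y is the direction in which the jaws open and shut (so a half turn about z gives the same grasp; the last joint's range is limited). The gripper opens to 87 mm and grips with 3 to 60 N. Pads are 19 mm wide; open, the fingers measure 117 mm over their backs; the gripper's body (75 mm by 190 mm) begins 51 mm behind the grasp point.
Start: joints at [1.108, 0.333, 0.04, 1.465, -0.013, 1.343, -0.059], TCP at [0.231, -0.607, 0.223] pointing down, gripper open.
Joint ranges: [-2.58, 2.58], [-0.38, 2.09], [-1.3, 1.39], [0.25, 2.4], [-1.5, 4.64], [0.08, 2.09], [-2.65, 2.65]. Speed limits (rad/s): [2.22, 2.22, 2.79, 2.79, 3.14, 3.14, 3.14].

### API

Orientations are given as a 3x3 rotation matrix whose columns are the frame's x, y, z axes.
In Python, from station import status, viewer, ctrl gives the robot as it stands. The module is installed in compiled form; this text tells all that it offers.
- The arm moves only by the tool arm_command, never from a script. Its argument "plan" is a list of rows, each a list of 7 numbers: the shift along the tool's x, y, z in units of 40 mm (1.0 is 40 mm), then the turn, a rotation vector about the tool's x, y, z in units of 10 degrees (1.0 is 10 degrees), then the gripper's target within -1 to 1 (fully open at 1, half-way at 0, shut at -1). A call has 1 to 5 rows; each row shifts and turns the commanded pose from where the row before left it, along the tool's axes as they then stand; what a row does not reach is not made up. A row lasts 1/8 s, in which the tool goes at most 62.5 mm and 10.7 degrees, less where a joint would pass 70% of its speed; a pose out of reach is approached as far as the arm can. A call is refused whole if a number of a shift passes 1 or a number of a turn 1, either way. A call with a gripper value outside its range is refused whole. The fingers move at their own pace and stop on an object; "squeeze" is the grip in N (left out, the last holds). Time passes only in rows, so rows that do not move let the fingers close. It gives the time, the measured TCP pose, the force and the opening at its end, in the units of the state.
- status.get_obs(): the state, without advancing time (a new reading comes with each control period).
- viewer.get_image(name): name is "side" or "top"; returns the picture (384x512x3 uint8, red, green, blue); there is no depth.
- viewer.camera_info(name): a dict with "fovy" (degrees; the focal length in pixels is half the picture's height over the tangent of half this angle, whatever the lens; pixels are square), "cx", "cy" (the principal point, pixels), "dist" ([k1, k2, p1, p2, k3] as OpenCV has them; the pictures are not rectified), "R" (3x3) and "t" (3): a world point X has camera coordinates R X + t. Camera axes: x right, y down, z forward; pixel columns grow to the right and rows downward; lengths in m; the calibration is good to about 2 mm. A picture is of the moment at which its call begins. camera_info takes no time and is no camera call.
- ctrl.sign_off(): hands the job in, once; it reports no verdict.
The state is a dict: "time_s": time; "joints": joint angles; "qd": joint speeds; "tau": joint torques, N m; "position": TCP position; "eef_rot": TCP orientation; "wrist_force": force on the tool from outside, world axes, zero at the start; "torque": the same for the moment, N m; "width": finger opening in m.
Only numpy, scipy, OpenCV 4.12 (cv2) and the standard library are available. Lean on these libraries where they do the work, as an engineer would, in place of code of your own. Each camera call takes 0.05 s, during which the arm holds its last target.

### The job

The sample cell stands loose in the small machine vise: crank the vise handle clockwise, seen from the handle end, until the jaw grips the cell firmly, so that it cannot turn. Then find the socket on the rack that fits the brass nut on the cell, trying them on, and standing any that does not fit back upright on a post of the rack; tighten the nut clockwise with the right one as far as it goes. Finish while still holding that socket in the gripper, fully down on the nut, with the cell still clamped, and do not knock the objective or the mirror mount.

Things in the scene. Friction and masses are not known exactly. Their poses are not given: they have to be found in the camera images.
- vise: grey machine vise fixed to the desk, 176 x 104 mm foot, jaws 90 mm wide with their tops 64 mm above the desk; origin under the middle of its foot, z up, x from the crank end to the fixed jaw along the screw.
- crank_axis (a point): point on the vise's screw axis (52 mm above the desk) in the plane of the middle of the crank handle; fixed to the vise, with the vise's axes (x along the screw, away from the crank)
- crank_pin (a point): middle of the crank's black handle: a freely turning sleeve 15 mm in diameter and 38 mm long, parallel to the screw, 42 mm from the screw axis, sticking out from the 9 mm thick crank arm away from the vise; its middle is 20 mm clear of the arm
- crank (a joint): crank angle, rad, grows clockwise seen from the crank end (right-hand about the vise x axis). At 0 the handle is at the +y side, 15 degrees above level; at 1.31 at the top. Moves the front jaw 8 mm a turn; it pushes the cell back, pins it to the fixed jaw at about 1.75, grips it firmly 0.3 rad later, stops dead at 2.75. Stays where it is left; takes about 3 N at the handle, more once the jaw grips
- vise_jaw: the sliding front jaw, 86 mm wide; origin at the middle of the bottom of its gripping face
- cell: aluminium sample cell standing loose between the jaws on the vise bed: block 36 mm (between the jaws) x 44 x 46 mm high with a round window in two sides and a steel collar, 36 mm in diameter and 3 mm thick, on top; origin in the middle of its underside, z up, 27.5 mm above the desk. Clamping shifts it 1 to 2 mm
- nut_top (a point): middle of the top of the brass hex nut on the cell: 22 mm across flats, 14 mm high from the collar to this point, top rim chamfered 1.8 mm; z up, two of its flats face +x and -x, and the axes turn with it. Top about 90 mm above the desk. A dark stud end stands 1 mm out of it
- nut (a joint): how far the nut is turned clockwise seen from above, rad; starts between 0 and 0.6, stops dead, fully tight, at 1.2. Turning takes about 0.15 N m. A fully seated socket rests on the collar, its point 16 mm above nut_top; one too small rests on the nut, about 30 mm above nut_top
- rack: low black rack fixed to the desk, 214 x 58 x 10 mm, with three round posts 12.4 mm thick and 13 mm tall in a row along its x axis, 70 mm apart; each carries a socket at the start, in any order; origin under its middle
- post_1 (a point): foot of the rack's first post (its -x end), on the rack's top 10 mm above the desk; a socket standing there has its point 30 mm above this
- post_2 (a point): foot of the middle post
- post_3 (a point): foot of the third post (+x end)
- socket_a_mid (a point): one of two sockets alike outside: round steel, 32 mm across, 34 mm high (top 10 mm narrower, 26 mm), a square 12.7 mm drive adapter standing 26 mm out of the top; hexagon hole below, 17 mm deep. One fits the 22 mm nut (0.8 mm play a side), one is for 19 mm and stops on top of it: which is not known. Point: on the axis, 30 mm above the underside; z up, adapter faces and two hole flats square to x
- socket_b_mid (a point): one of two sockets alike outside: round steel, 32 mm across, 34 mm high (top 10 mm narrower, 26 mm), a square 12.7 mm drive adapter standing 26 mm out of the top; hexagon hole below, 17 mm deep. One fits the 22 mm nut (0.8 mm play a side), one is for 19 mm and stops on top of it: which is not known. Point: on the axis, 30 mm above the underside; z up, adapter faces and two hole flats square to x
- socket_c_mid (a point): the visibly bigger third socket, 42 mm across, same height and same square adapter, with a 30 mm hexagon hole: far too big for the nut, it spins on it. The point is on the axis, 30 mm above the underside
- spare_objective: bystander: microscope objective standing upright, 27 mm across, 50 mm high; origin under its middle
- kinematic_mount: bystander: small black mirror mount, 38 x 34 x 34 mm; origin under its middle

How it is judged:
By the outcome, as a careful person would: the job done as asked, in the order asked, and still so for the second after the job is handed in, while the arm keeps its last pose, push and grip.
It also fails if it takes over 72 s, if anything falls off the work surface, if the arm or the gripper's body presses on something with over 40 N, if the wrist force passes 120 N, or if a joint passes its speed limit or range.

## Working session

There is one attempt and no reset: what is moved stays moved. The work goes in short steps, Python scripts to look and compute and a tool call to move; the robot and the scene stay as the last step left them, time stands still between calls to the robot, and variables do not carry over. Pictures are saved under pics/ and viewed, and the job is handed in when it is done.

Besides the shell and the picture viewer there is one more tool, called after "Request:" by a JSON object that holds its "fn" and its "kwargs". arm_command: Moves the arm, as the interface text tells. Its arguments: {"type":"object","properties":{"plan":{"type":"array"},"squeeze":{"type":"number"}},"required":["plan"]}

```bash
mkdir -p pics
python3 - <<'E'
from station import status, viewer, ctrl
import cv2,json
o=status.get_obs(); print({k:(v if isinstance(v,float) else [round(float(x),3) for x in __import__('numpy').ravel(v)]) for k,v in o.items()})
for n in ("side","top"):
    im=viewer.get_image(n); cv2.imwrite(f"pics/{n}0.png",im[:,:,::-1]); print(n,viewer.camera_info(n))
E
```

```text
{'time_s': 0.0, 'joints': [1.108, 0.334, 0.04, 1.466, -0.013, 1.343, -0.059], 'qd': [0.0, 0.001, -0.001, 0.0, -0.001, 0.0, -0.001], 'tau': [0.0, -65.635, 1.335, -40.38, -0.06, 0.045, 0.0], 'position': [0.231, -0.607, 0.222], 'eef_rot': [0.935, 0.356, -0.001, 0.356, -0.935, 0.001, -0.0, -0.002, -1.0], 'wrist_force': [0.42, 0.297, -0.759], 'torque': [-0.003, -0.012, 0.044], 'width': 0.08721912525191383}
side {'fovy': 53.139011031653816, 'cx': 249.62999987137266, 'cy': 189.33301748533603, 'dist': array([0.02911589, 0.        , 0.        , 0.        , 0.        ]), 'R': array([[ 0.99470663,  0.10212455,  0.01137125],
       [ 0.06797923, -0.57103295, -0.81810769],
       [-0.07705552,  0.81455015, -0.5749526 ]]), 't': array([-0.51537517,  0.04276179,  0.91309284])}
top {'fovy': 45.7748247938457, 'cx': 265.0684372943828, 'cy': 191.13718687288736, 'dist': array([-0.0043038,  0.       ,  0.       ,  0.       ,  0.       ]), 'R': array([[-0.02245636, -0.99971319, -0.0083218 ],
       [-0.98461902,  0.02355839, -0.17311956],
       [ 0.17326596,  0.00430617, -0.98486566]]), 't': array([0.02558685, 0.51587797, 1.06253766])}
```

View pics/side0.png

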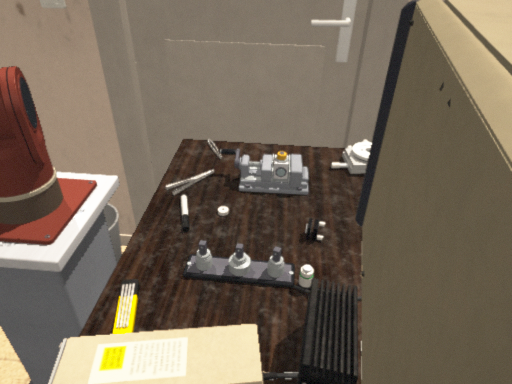

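View pics/top0.png

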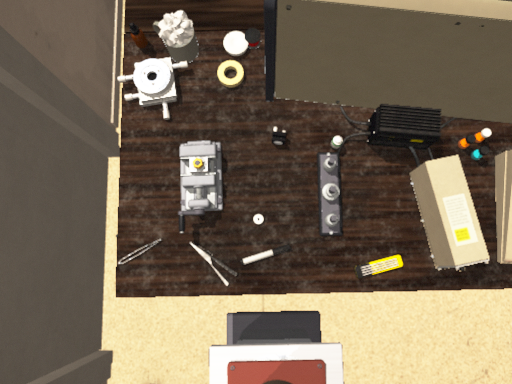

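```bash
cat > h.py <<'E'
import numpy as np,cv2
from station import status,viewer,ctrl
def cam(n):
    c=viewer.camera_info(n); f=192/np.tan(np.radians(c['fovy'])/2)
    K=np.array([[f,0,c['cx']],[0,f,c['cy']],[0,0,1]]); return K,np.array(c['dist']),np.array(c['R']),np.array(c['t'])
def proj(n,X):
    K,d,R,t=cam(n); return cv2.projectPoints(np.array(X,float).reshape(-1,3),cv2.Rodrigues(R)[0],t,K,d)[0].reshape(-1,2)
def ray(n,p):
    K,d,R,t=cam(n); u=cv2.undistortPoints(np.array(p,float).reshape(-1,1,2),K,d).reshape(-1,2)[0]
    v=R.T@np.array([u[0],u[1],1]); return -R.T@t, v/np.linalg.norm(v)
def atz(n,p,z):
    c,v=ray(n,p); return c+v*(z-c[2])/v[2]
def tri(ps,pt):
    c1,v1=ray('side',ps);c2,v2=ray('top',pt)
    A=np.array([v1,-v2]).T; s=np.linalg.lstsq(A,c2-c1,rcond=None)[0]
    a=c1+s[0]*v1;b=c2+s[1]*v2; return (a+b)/2,np.linalg.norm(a-b)
def snap(n,name,x0=0,y0=0,x1=512,y1=384,s=1,pts=None):
    im=viewer.get_image(n)[:,:,::-1]; c=cv2.resize(im[y0:y1,x0:x1],None,fx=s,fy=s,interpolation=cv2.INTER_CUBIC)
    cv2.imwrite(f'pics/{name}_full.png',im)
    cv2.imwrite(f'pics/{name}.png',c)
def crop(src,name,x0,y0,x1,y1,s,pts=None):
    im=cv2.imread(f'pics/{src}.png'); c=cv2.resize(im[y0:y1,x0:x1],None,fx=s,fy=s,interpolation=cv2.INTER_CUBIC)
    if pts is not None:
        for p in pts: cv2.circle(c,(int((p[0]-x0+.5)*s),int((p[1]-y0+.5)*s)),2,(0,0,255),-1)
    for x in range(x0,x1,10):
        cv2.line(c,((x-x0)*s,0),((x-x0)*s,4),(0,255,0),1); cv2.putText(c,str(x),((x-x0)*s,14),0,.35,(0,255,0),1)
    for y in range(y0,y1,10):
        cv2.line(c,(0,(y-y0)*s),(4,(y-y0)*s),(0,255,0),1); cv2.putText(c,str(y),(5,(y-y0)*s+4),0,.35,(0,255,0),1)
    cv2.imwrite(f'pics/{name}.png',c)
E
python3 - <<'E'
from h import *
crop('side0','s_v',210,135,320,205,7); crop('side0','s_r',175,225,345,300,4)
crop('top0','t_v',160,130,240,240,5); crop('top0','t_r',260,120,360,240,5)
E
```

```text
(no output)
```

View pics/s_v.png

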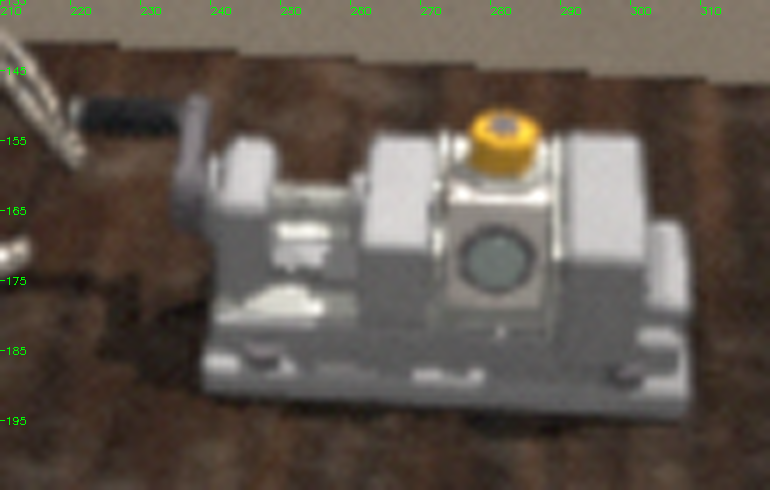

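View pics/t_v.png

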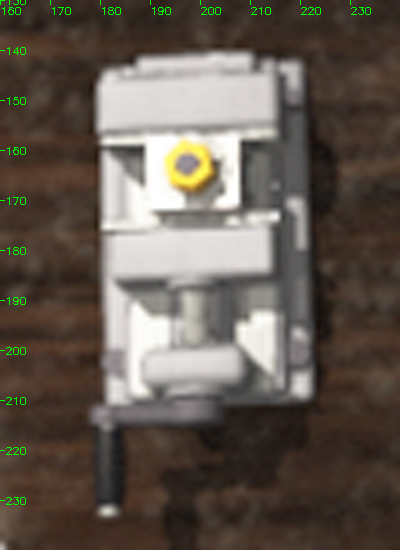

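View pics/s_r.png

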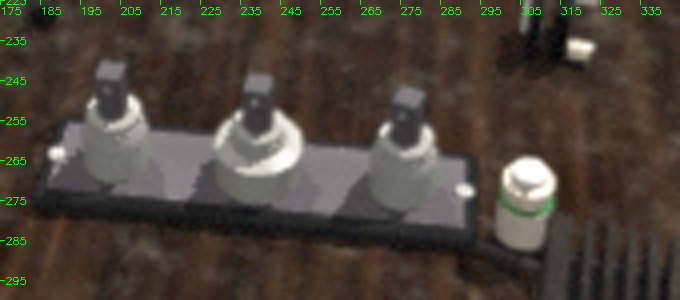

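View pics/t_r.png

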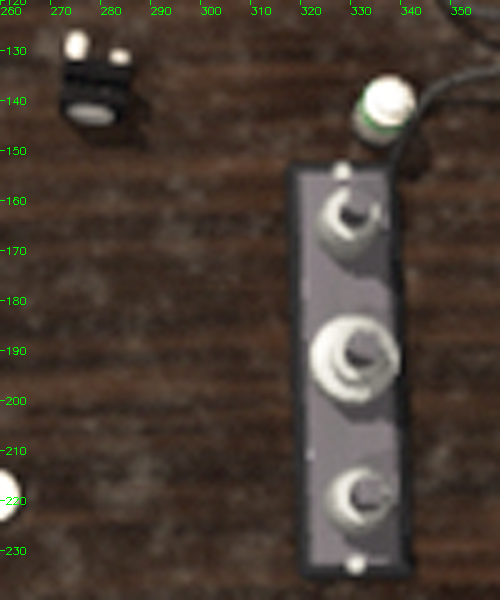

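Run:
```python
from h import *
np.set_printoptions(precision=4,suppress=True)
P={'nut':((281.6,152.4),(197.3,162.1)),'tip':((220.2,150.8),(181,231.7)),'junc':((235,151),(180.8,214.5)),
'adL':((202.3,242.5),(333.5,218.2)),'adM':((239.2,245.5),(332,189.3)),'adR':((276.8,248.7),(330.5,162.5))}
for k,(a,b) in P.items(): print(k,*tri(a,b))
print(atz('side',(238.5,190.2),0),atz('side',(307.8,193.8),0))
print(atz('top',(197.3,162.1),.091), atz('side',(281.6,152.4),.091))
print(atz('top',(334,232.5),.011),atz('top',(331,153.5),.011)) #rack end screws
print(atz('side',(189,263),.011),atz('side',(291,272.5),.011))
print(atz('top',(220.1,141.5),.012),atz('top',(222.1,209.5),.012))
```

```text
nut [0.5802 0.1714 0.0933] 0.0018553324882695835
tip [0.4188 0.2137 0.0632] 0.003721915410201759
junc [0.4589 0.2141 0.0653] 0.004825421579506071
adL [ 0.4434 -0.1461  0.0694] 0.0003711461793245198
adM [ 0.5128 -0.1459  0.0689] 2.4698404661524134e-05
adR [ 0.5808 -0.1454  0.0672] 0.004112126294586866
[0.4764 0.1277 0.    ] [0.6523 0.1328 0.    ]
[0.5817 0.1719 0.091 ] [0.5793 0.1749 0.091 ]
[ 0.4146 -0.1541  0.011 ] [ 0.6156 -0.1562  0.011 ]
[ 0.413  -0.1454  0.011 ] [ 0.6131 -0.1478  0.011 ]
[0.6539 0.126  0.012 ] [0.4782 0.1219 0.012 ]
```

```bash
cat > fit.py <<'E'
from h import *
from scipy.optimize import least_squares
np.set_printoptions(precision=4,suppress=True)
def T(p,X):
    c,s=np.cos(p[2]),np.sin(p[2]); X=np.array(X,float); return np.c_[p[0]+c*X[:,0]-s*X[:,1],p[1]+s*X[:,0]+c*X[:,1],X[:,2]]
def fit(C,p0):
    def r(p):
        return np.concatenate([(proj(n,T(p,[x])) [0]-px) for n,x,px in C])
    s=least_squares(r,p0,loss='soft_l1'); return s.x,r(s.x).reshape(-1,2)
if __name__=='__main__':
    # rack x axis ~ world +x
    C=[]
    for x,a,b in ((-.07,(202.3,242.5),(333.5,218.2)),(0,(239.2,245.5),(332,189.3)),(.07,(276.8,248.7),(330.5,162.5))):
        C+= [('side',(x,0,.07),a),('top',(x,0,.07),b)]
    for x,a,b in ((-.1,(188.7,262.7),(330.7,232.5)),(.1,(291,272.5),(327.9,153.9))):
        C+= [('side',(x,0,.011),a),('top',(x,0,.011),b)]
    p,e=fit(C,[.51,-.146,0]); print('rack',p);print(e)
    for cn in('side','top'):
        p1,e1=fit([c for c in C if c[0]==cn],[.51,-.146,0]); print(cn,p1)
    rk=p
    L=[]
    for x in(-.07,0,.07): L+=[(x+.0*1,0,.07),(x,0,.044),(x-.00635,-.00635,.07),(x+.00635,-.00635,.07),(x+.00635,.00635,.07),(x-.00635,.00635,.07)]
    L+=[(a*.107,b*.029,.01) for a in(-1,1) for b in(-1,1)]
    crop('side0','o_sr',175,225,305,300,6,proj('side',T(p,L))); crop('top0','o_tr',300,140,350,240,6,proj('top',T(p,L)))
    V=[('side',(-.088,-.052,0),(238.5,190.2)),('side',(.088,-.052,0),(307.8,193.8)),
       ('side',(0,0,0),(0,0))][:2]
    p,e=fit(V+[('top',(.088,-.052,.012),(220.1,141.5)),('top',(-.088,-.052,.012),(222.1,209.5))],[.565,.18,0]); print('vise',p,e)
    pin=(-.1,.042*np.cos(.262),.052+.042*np.sin(.262))
    L=[(a*.088,b*.052,z) for a in(-1,1) for b in(-1,1) for z in(0,.012)]+[(x,y,.064) for x in(-.0,.05) for y in(-.045,.045)]+[(x,pin[1],pin[2]) for x in (-.1,-.12,-.14)]+[(-.1,0,.052)]
    crop('side0','o_sv',210,135,320,205,7,proj('side',T(p,L))); crop('top0','o_tv',160,130,240,240,5,proj('top',T(p,L)))
E
python3 fit.py
```

```text
rack [ 0.513  -0.1465 -0.0092]
[[-0.0958 -0.3632]
 [-0.0315  0.2091]
 [ 0.0572 -0.1855]
 [ 0.3136 -0.1736]
 [ 0.1182 -0.1239]
 [ 0.6819 -2.0073]
 [ 0.2532  0.3598]
 [-0.0964  0.7283]
 [-0.0618 -0.1431]
 [-0.2975  0.6732]]
side [ 0.5129 -0.1468 -0.0117]
top [ 0.5132 -0.1462 -0.0061]
vise [0.564  0.1772 0.0249] [[ 0.1049  1.0889]
 [ 0.4295  1.2695]
 [-0.5389  0.2746]
 [-0.4228  0.3828]]
```

View pics/o_sr.png

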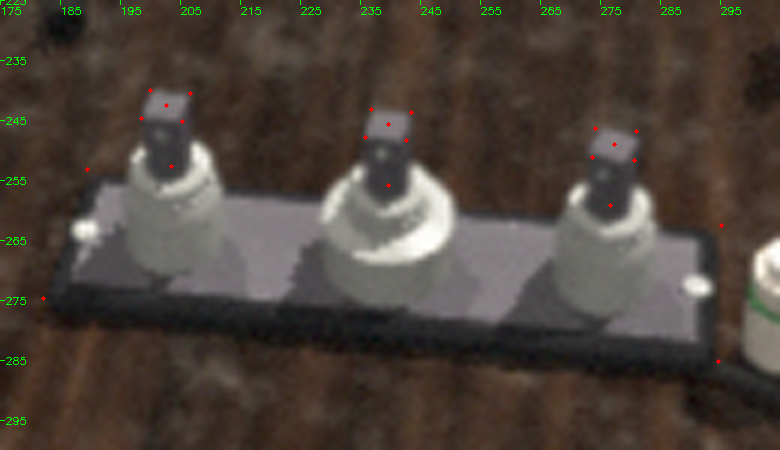

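View pics/o_tr.png

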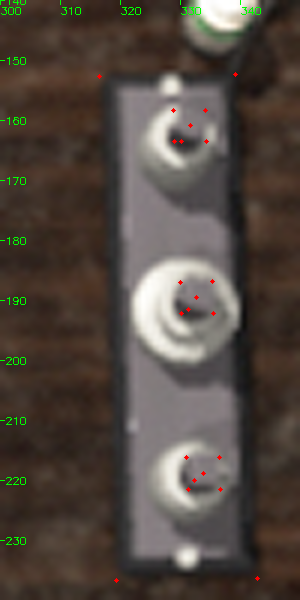

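View pics/o_sv.png

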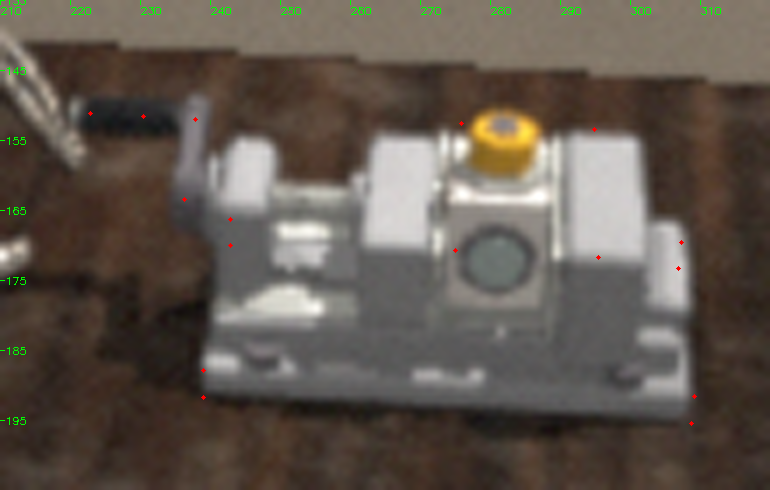

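View pics/o_tv.png

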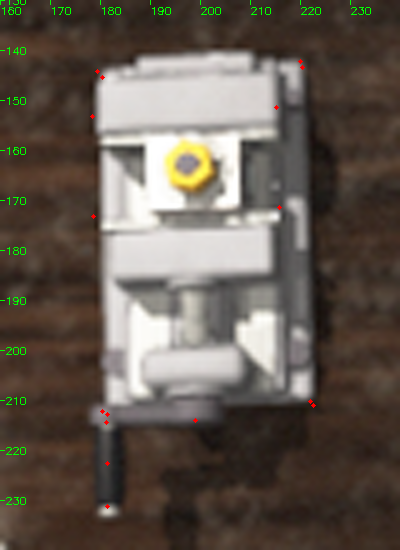

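Run:
```python
from h import *
np.set_printoptions(precision=4,suppress=True)
print('box',*tri((258,325),(411,171)),*tri((66,340),(437,268)))
print('obj',*tri((306.5,267.5),(337.5,140)), 'mount',atz('top',(278,140),.034))
print('whitemount left', atz('top',(153,76),.05))
K,d,R,t=cam('top');print(-R.T@t);K,d,R,t=cam('side');print(-R.T@t)
crop('top0','nutc',180,145,215,180,16)
```

```text
box [ 0.5557 -0.3291  0.0893] 0.014681435332584456 [ 0.3145 -0.376   0.0927] 0.0191797464871138
obj [ 0.6391 -0.1683  0.0495] 0.0009320513113755272 mount [ 0.6478 -0.0217  0.034 ]
whitemount left [0.8197 0.292  0.05  ]
[0.3244 0.0089 1.136 ]
[ 0.5801 -0.6667  0.5658]
```

View pics/nutc.png

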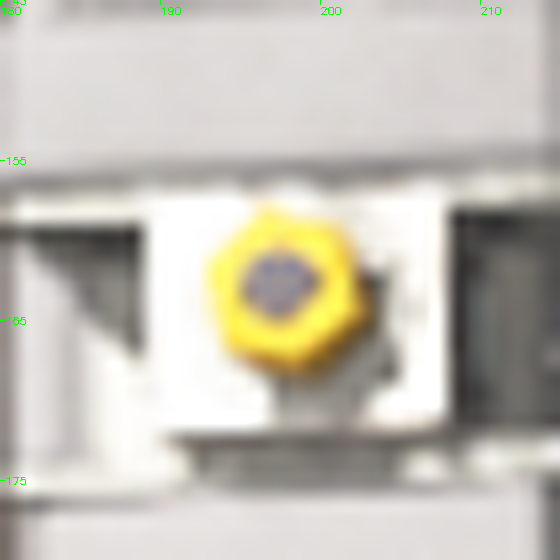

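Request:
{"fn": "arm_command", "kwargs": {"plan": [[0.9, -0.52, 0, 0, 0, 0, 0], [0.9, -0.52, 0, 0, 0, 0, 0], [0.9, -0.52, 0, 0, 0, 0, 0], [0.9, -0.52, 0, 0, 0, 0, 0], [0.9, -0.52, 0, 0, 0, 0, 0]], "squeeze": 30}}

```text
time_s: 0.72
position: [0.3631, -0.4449, 0.2222]
eef_rot: [[0.935, 0.356, -0.0], [0.356, -0.935, 0.0], [-0.0, -0.001, -1.0]]
wrist_force: [0.8, -0.3, -0.6]
width: 0.0467
```

```bash
cat > st.py <<'E'
from h import *
import sys
np.set_printoptions(precision=4,suppress=True)
def go(x,y,z,yaw):
    o=status.get_obs();R=np.array(o['eef_rot']);p=np.array(o['position'])
    d=R.T@(np.array([x,y,z])-p)/.04
    cy=np.radians(yaw);Rt=np.array([[np.cos(cy),np.sin(cy),0],[np.sin(cy),-np.cos(cy),0],[0,0,-1]])
    rv=np.degrees(cv2.Rodrigues(R.T@Rt)[0].ravel())/10
    print('t',round(o['time_s'],2),'p',p,'yaw',round(np.degrees(np.arctan2(R[1,0],R[0,0])),2),'j',np.array(o['joints']),'F',np.array(o['wrist_force']),'T',np.array(o['torque']),'w',round(o['width'],4))
    print('shift',d,'turn',rv)
if __name__=='__main__':
    a=[float(v) for v in sys.argv[1:]]
    go(*a)
E
python3 st.py .438 .214 .12 1.4
```

```text
t 0.72 p [ 0.3631 -0.4449  0.2222] yaw 20.84 j [ 0.8785  0.1849 -0.0796  1.6511  0.0151  1.3068 -0.4108] F [ 0.8155 -0.3109 -0.5743] T [-0.0268 -0.082  -0.0046] w 0.0467
shift [  7.6116 -14.7266   2.5618] turn [-0.0029  0.0018  1.9441]
```

Request:
{"fn": "arm_command", "kwargs": {"plan": [[0.8, -0.85, 0, 0, 0, 0, 0], [0.8, -0.85, 0, 0, 0, 0, 0], [0.8, -0.85, 0, 0, 0, 0, 0], [0.8, -0.85, 0, 0, 0, 0, 0], [0.36, -0.93, 0, 0, 0, 0, 0]]}}

```text
time_s: 1.35
position: [0.4347, -0.2315, 0.2222]
eef_rot: [[0.934, 0.357, -0.0], [0.357, -0.934, 0.001], [-0.0, -0.001, -1.0]]
wrist_force: [-0.5, 0.9, -0.5]
width: 0.0434
```

Request:
{"fn": "arm_command", "kwargs": {"plan": [[0.36, -0.93, 0, 0, 0, 0, 0], [0.36, -0.93, 0, 0, 0, 0, 0], [0.36, -0.93, 0, 0, 0, 0, 0], [0.36, -0.93, 0, 0, 0, 0.97, 0], [0.2, -0.98, 0, 0, 0, 0.97, 0]]}}

```text
time_s: 1.98
position: [0.4348, -0.0328, 0.2224]
eef_rot: [[1.0, 0.02, -0.0], [0.02, -1.0, -0.0], [-0.0, 0.0, -1.0]]
wrist_force: [0.6, -0.2, -0.3]
width: 0.0433
```

```bash
python3 st.py .440 .2145 .12 1.4
```

```text
t 1.98 p [ 0.4348 -0.0328  0.2224] yaw 1.13 j [ 0.4888 -0.0892 -0.4793  1.9298 -0.0426  1.2913 -1.5282] F [ 0.6102 -0.1913 -0.2572] T [ 0.0014 -0.0311 -0.0159] w 0.0433
shift [ 0.252  -6.1792  2.5601] turn [ 0.0008  0.0006 -0.0274]
```

Request:
{"fn": "arm_command", "kwargs": {"plan": [[0.04, -0.9, 0, 0, 0, 0, 0], [0.04, -0.9, 0.1, 0, 0, 0, 0], [0.04, -0.9, 0.2, 0, 0, 0, 0], [0.04, -0.9, 0.3, 0, 0, 0, 0], [0.04, -0.9, 0.4, 0, 0, 0, 0]]}}

```text
time_s: 2.6
position: [0.4385, 0.1471, 0.1823]
eef_rot: [[1.0, 0.025, 0.001], [0.025, -1.0, -0.0], [0.001, 0.0, -1.0]]
wrist_force: [0.5, -0.4, 0.0]
width: 0.0434
```

Request:
{"fn": "arm_command", "kwargs": {"plan": [[0.04, -0.9, 0.5, 0, 0, 0, 0], [0, -0.77, 0.5, 0, 0, 0, 0], [0, 0, 0.5, 0, 0, 0, 0], [0, 0, 0, 0, 0, 0, 0]]}}

```text
time_s: 3.1
position: [0.4372, 0.2125, 0.1211]
eef_rot: [[1.0, 0.026, -0.003], [0.026, -1.0, -0.001], [-0.003, 0.001, -1.0]]
wrist_force: [0.1, 0.3, 0.0]
width: 0.0437
```

```bash
python3 st.py .440 .2145 .046 1.4
python3 - <<'E'
from h import *
snap('side','s1'); snap('top','t1')
crop('s1_full','s1c',190,90,320,205,6); crop('t1_full','t1c',130,130,240,280,4)
E
```

```text
t 3.1 p [0.4372 0.2125 0.1211] yaw 1.49 j [ 0.1909  0.1552 -0.7822  1.9448  0.1217  1.0925 -2.1866] F [0.051  0.3469 0.0444] T [-0.0073  0.0381  0.0224] w 0.0437
shift [ 0.0774 -0.05    1.8782] turn [0.0042 0.0194 0.009 ]
```

View pics/s1c.png

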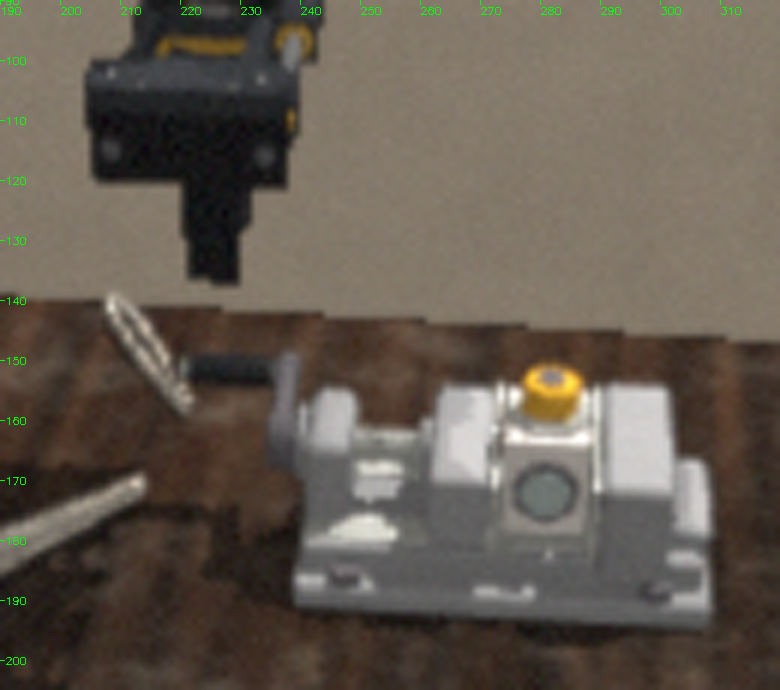

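View pics/t1c.png

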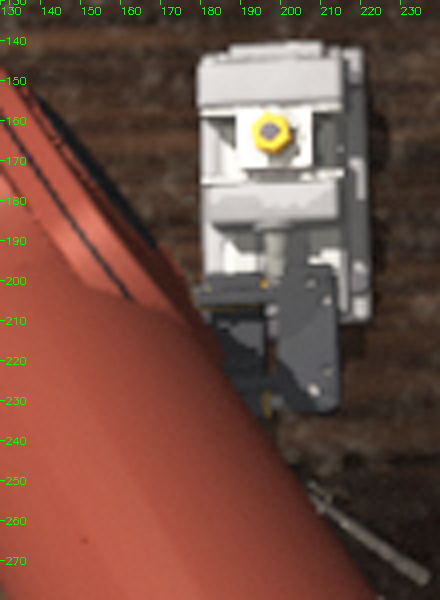

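Run:
```python
from h import *
print(proj('side',[[.4372,.2125,.1211],[.441,.2142,.063],[.44,.2145,.063]]))
```

```text
[[227.18730789 131.50323379]
 [229.19979763 151.16077835]
 [228.84233288 151.08237226]]
```

Request:
{"fn": "arm_command", "kwargs": {"plan": [[0.08, -0.05, 0.6, 0, 0, 0, 0], [0, 0, 0.6, 0, 0, 0, 0], [0, 0, 0.6, 0, 0, 0, 0], [0, 0, 0, 0, 0, 0, -1], [0, 0, 0, 0, 0, 0, -1]], "squeeze": 25}}

```text
time_s: 3.82
position: [0.4425, 0.2151, 0.0519]
eef_rot: [[1.0, 0.025, 0.002], [0.025, -1.0, 0.0], [0.002, -0.0, -1.0]]
wrist_force: [-0.0, 0.1, -0.0]
width: 0.0307
```

```bash
python3 st.py .440 .2145 .046 1.4
python3 - <<'E'
from h import *
snap('side','s2'); 
crop('s2_full','s2c',190,90,320,205,6)
E
```

```text
t 3.83 p [0.4425 0.2151 0.0519] yaw 1.41 j [ 0.1453  0.2649 -0.76    2.0017  0.2232  0.9561 -2.2731] F [-0.031   0.1376 -0.0246] T [ 0.0476 -0.0049  0.0069] w 0.0307
shift [-0.0624  0.0138  0.1485] turn [-0.0026 -0.0088  0.0011]
```

View pics/s2c.png

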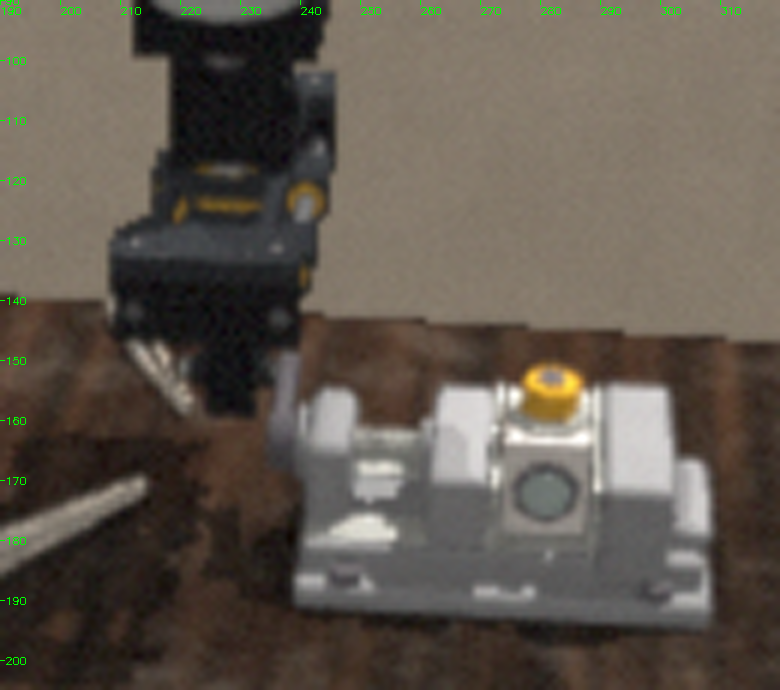

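Request:
{"fn": "arm_command", "kwargs": {"plan": [[-0.05, 0, 0.12, 0, 0, 0, -1], [0, 0, 0, 0, 0, 0, -1], [0, 0, 0, 0, 0, 0, -1]]}}

```text
time_s: 4.25
position: [0.4399, 0.2154, 0.046]
eef_rot: [[1.0, 0.025, 0.001], [0.025, -1.0, 0.001], [0.001, -0.001, -1.0]]
wrist_force: [1.6, 2.7, -2.5]
width: 0.0134
```

```bash
python3 st.py .440 .2145 .046 1.4
```

```text
t 4.25 p [0.4399 0.2154 0.046 ] yaw 1.46 j [ 0.1416  0.2703 -0.759   2.0108  0.2286  0.9439 -2.2798] F [ 1.6282  2.6716 -2.4681] T [ 0.6758 -0.2889 -0.0249] w 0.0134
shift [0.0023 0.0217 0.001 ] turn [-0.0043 -0.0041  0.0056]
```

Run:
```python
import numpy as np
ph=.262+.15*np.arange(18)
for i in range(17): print(i+1,np.round([-1.05*(np.cos(ph[i+1])-np.cos(ph[i])),-1.05*(np.sin(ph[i+1])-np.sin(ph[i]))],3))
```

```text
1 [ 0.052 -0.149]
2 [ 0.074 -0.139]
3 [ 0.094 -0.126]
4 [ 0.111 -0.111]
5 [ 0.127 -0.093]
6 [ 0.139 -0.073]
7 [ 0.149 -0.052]
8 [ 0.155 -0.029]
9 [ 0.157 -0.005]
10 [0.156 0.018]
11 [0.152 0.041]
12 [0.144 0.064]
13 [0.133 0.084]
14 [0.119 0.103]
15 [0.102 0.12 ]
16 [0.083 0.134]
17 [0.062 0.145]
```

Request:
{"fn": "arm_command", "kwargs": {"plan": [[0, 0.052, -0.149, 0, 0, 0, -1], [0, 0.074, -0.139, 0, 0, 0, -1], [0, 0.094, -0.126, 0, 0, 0, -1], [0, 0.111, -0.111, 0, 0, 0, -1], [0, 0.127, -0.093, 0, 0, 0, -1]]}}

```text
time_s: 4.88
position: [0.4403, 0.1973, 0.0712]
eef_rot: [[1.0, 0.026, 0.001], [0.026, -1.0, 0.001], [0.001, -0.001, -1.0]]
wrist_force: [2.2, 4.9, -1.4]
width: 0.0134
```

Request:
{"fn": "arm_command", "kwargs": {"plan": [[0, 0.139, -0.073, 0, 0, 0, -1], [0, 0.149, -0.052, 0, 0, 0, -1], [0, 0.155, -0.029, 0, 0, 0, -1], [0, 0.157, -0.005, 0, 0, 0, -1], [0, 0.156, 0.018, 0, 0, 0, -1]]}}

```text
time_s: 5.5
position: [0.441, 0.1662, 0.0769]
eef_rot: [[1.0, 0.025, 0.001], [0.025, -1.0, -0.0], [0.001, 0.0, -1.0]]
wrist_force: [0.0, 2.2, 6.2]
width: 0.0134
```

```bash
python3 st.py .440 .2145 .046 1.4
python3 - <<'E'
from h import *
snap('side','s3'); 
crop('s3_full','s3c',190,90,320,205,6)
E
```

```text
t 5.5 p [0.441  0.1662 0.0769] yaw 1.44 j [ 0.2519  0.1761 -0.7535  2.0256  0.1442  0.9913 -2.1188] F [0.0291 2.1798 6.1603] T [ 0.5297  0.1086 -0.041 ] w 0.0134
shift [ 0.0038 -1.2091  0.7713] turn [ 0.001  -0.0029  0.0042]
```

View pics/s3c.png

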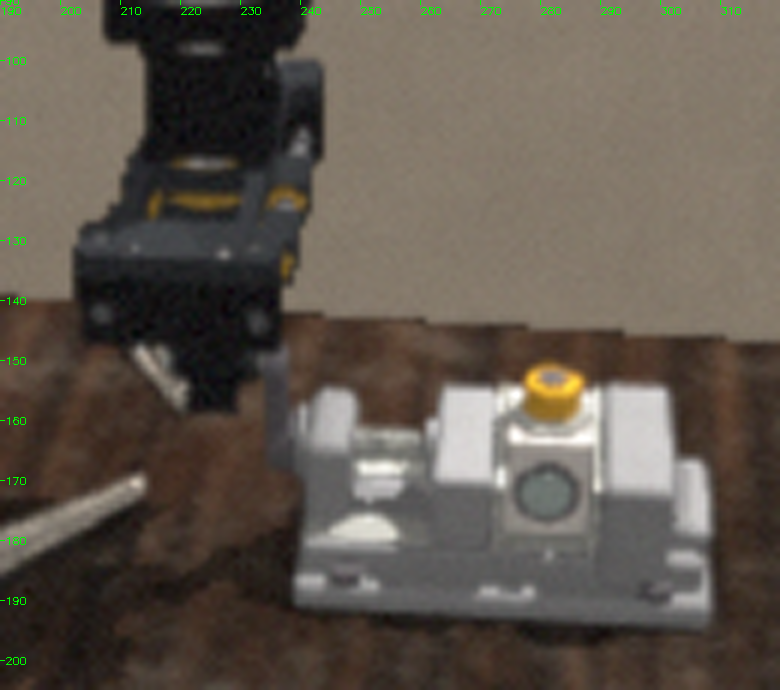

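Request:
{"fn": "arm_command", "kwargs": {"plan": [[0, 0.152, 0.041, 0, 0, 0, -1], [0, 0.144, 0.064, 0, 0, 0, -1], [0, 0.133, 0.084, 0, 0, 0, -1], [0, 0.119, 0.103, 0, 0, 0, -1]]}}

```text
time_s: 6.05
position: [0.4416, 0.1444, 0.0649]
eef_rot: [[1.0, 0.025, 0.0], [0.025, -1.0, 0.0], [0.0, -0.0, -1.0]]
wrist_force: [-2.3, 4.4, 8.1]
width: 0.0134
```

```bash
python3 st.py .440 .2145 .046 1.4
```

```text
t 6.05 p [0.4416 0.1444 0.0649] yaw 1.44 j [ 0.2818  0.1772 -0.7377  2.0516  0.145   0.9626 -2.0769] F [-2.2544  4.4288  8.1345] T [0.9987 0.309  0.0136] w 0.0134
shift [ 0.0037 -1.7528  0.4729] turn [-0.0011 -0.0027  0.0039]
```

Request:
{"fn": "arm_command", "kwargs": {"plan": [[0, 0.102, 0.12, 0, 0, 0, -1], [0, 0.083, 0.134, 0, 0, 0, -1], [0, 0, 0, 0, 0, 0, -1]]}}

```text
time_s: 6.42
position: [0.4418, 0.1371, 0.0547]
eef_rot: [[1.0, 0.025, 0.0], [0.025, -1.0, 0.0], [0.0, -0.0, -1.0]]
wrist_force: [-0.9, 2.7, 7.2]
width: 0.0135
```

```bash
python3 st.py .440 .2145 .046 1.4
```

```text
t 6.42 p [0.4418 0.1371 0.0547] yaw 1.44 j [ 0.2876  0.1887 -0.7302  2.065   0.1554  0.9406 -2.0714] F [-0.9139  2.6716  7.1956] T [ 0.7191  0.2245 -0.0297] w 0.0135
shift [ 0.0034 -1.9355  0.2172] turn [-0.0014 -0.002   0.0036]
```

Request:
{"fn": "arm_command", "kwargs": {"plan": [[0, 0.043, 0.096, 0, 0, 0, -1], [0, 0, 0, 0, 0, 0, -1], [0, 0, 0, 0, 0, 0, 0], [0, 0, 0, 0, 0, 0, 0]]}}

```text
time_s: 6.92
position: [0.4418, 0.1365, 0.0506]
eef_rot: [[1.0, 0.026, 0.001], [0.026, -1.0, 0.002], [0.001, -0.002, -1.0]]
wrist_force: [2.1, 5.1, 0.4]
width: 0.026
```

```bash
python3 st.py .440 .137 .2 1.4
```

```text
t 6.92 p [0.4418 0.1365 0.0506] yaw 1.5 j [ 0.2874  0.1944 -0.7288  2.0695  0.1596  0.9312 -2.0721] F [2.1371 5.131  0.4319] T [ 1.0297 -0.3419 -0.0247] w 0.026
shift [-0.0411 -0.0205 -3.734 ] turn [-0.0086 -0.0042  0.0104]
```

Request:
{"fn": "arm_command", "kwargs": {"plan": [[0, 0, 0, 0, 0, 0, 0], [0, 0, -0.4, 0, 0, 0, 0], [0, 0, -0.8, 0, 0, 0, 0], [0, 0, -1, 0, 0, 0, 0], [0, 0.6, -1, 0, 0, 0, 0]]}}

```text
time_s: 7.55
position: [0.4414, 0.1119, 0.1804]
eef_rot: [[1.0, 0.028, -0.001], [0.028, -1.0, -0.0], [-0.001, 0.0, -1.0]]
wrist_force: [0.4, -0.1, 0.3]
width: 0.0435
```

Request:
{"fn": "arm_command", "kwargs": {"plan": [[0, 0.95, -0.3, 0, 0, 0, 0], [0, 0.95, 0, 0, 0, 0, 0], [0, 0.95, 0, 0, 0, 0, 0], [0, 0.95, 0, 0, 0, 0, 0], [0, 0.95, 0, 0, 0, 0, 0]]}}

```text
time_s: 8.18
position: [0.4461, -0.0803, 0.1913]
eef_rot: [[1.0, 0.025, -0.001], [0.025, -1.0, -0.0], [-0.001, 0.0, -1.0]]
wrist_force: [0.1, -0.1, -0.3]
width: 0.0438
```

```bash
python3 st.py .443 -.1456 .12 90
python3 - <<'E'
from h import *
snap('side','s4'); snap('top','t4')
crop('s4_full','s4c',200,120,320,205,6); crop('t4_full','t4c',160,130,240,240,5)
crop('t4_full','t4r',300,140,350,240,6)
crop('t4_full','t4n',180,145,215,180,16)
E
```

```text
t 8.18 p [ 0.4461 -0.0803  0.1913] yaw 1.42 j [ 0.5878 -0.0253 -0.4943  1.9402 -0.0123  1.2242 -1.4483] F [ 0.1166 -0.0698 -0.2843] T [ 0.0618 -0.0244  0.0114] w 0.0438
shift [-0.1178  1.6302  1.7833] turn [-0.0006  0.004  -8.8584]
```

View pics/s4c.png

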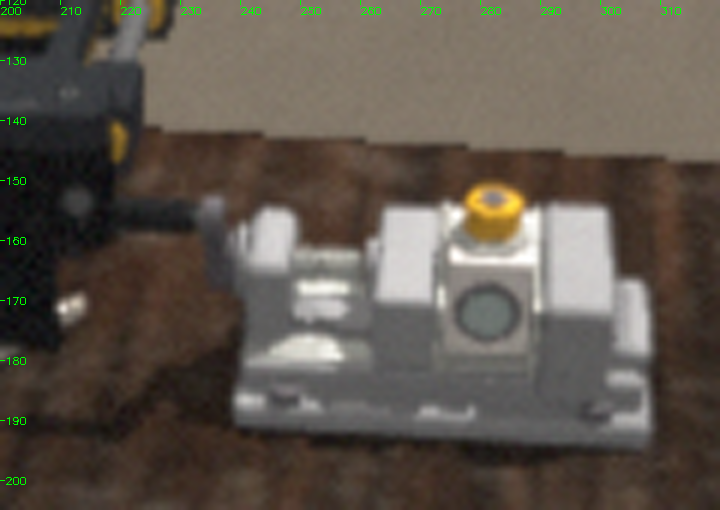

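View pics/t4c.png

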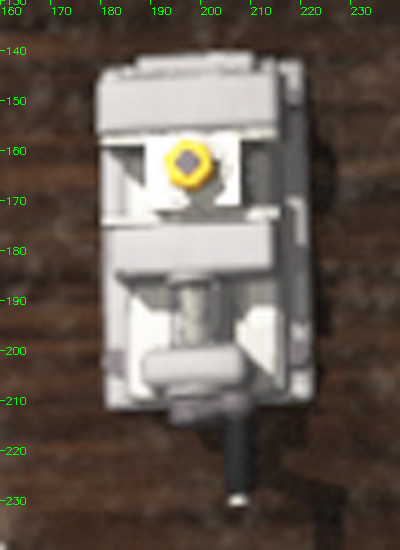

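View pics/t4n.png

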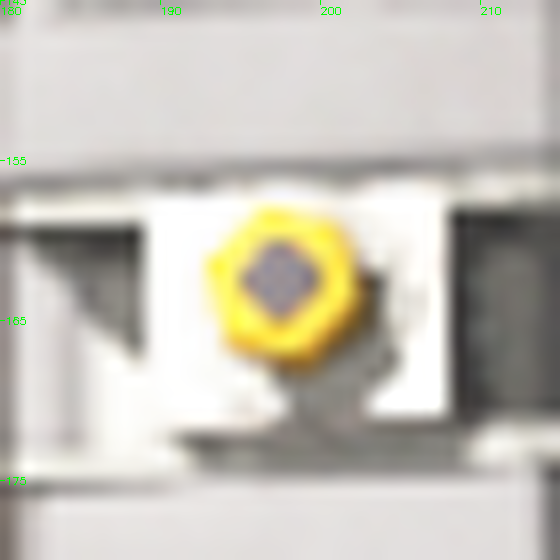

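Request:
{"fn": "arm_command", "kwargs": {"plan": [[-0.06, 0.81, 0, 0, 0, 0, -0.3], [-0.06, 0.81, 0, 0, 0, 0, -0.3], [0, 0, 0.2, 0, 0, -0.98, -0.3], [0, 0, 0.2, 0, 0, -0.98, -0.3], [0, 0, 0.2, 0, 0, -0.98, -0.3]]}}

```text
time_s: 8.9
position: [0.4433, -0.1432, 0.1668]
eef_rot: [[0.856, 0.518, -0.001], [0.518, -0.856, 0.0], [-0.0, -0.0, -1.0]]
wrist_force: [-0.8, -0.6, 0.3]
width: 0.0307
```

Request:
{"fn": "arm_command", "kwargs": {"plan": [[0, 0, 0.2, 0, 0, -0.98, -0.3], [0, 0, 0.2, 0, 0, -0.98, -0.3], [0, 0, 0.2, 0, 0, -0.98, -0.3], [0, 0, 0.2, 0, 0, -0.98, -0.3], [0, 0, 0.2, 0, 0, -0.98, -0.3]]}}

```text
time_s: 9.52
position: [0.4433, -0.1432, 0.1268]
eef_rot: [[0.171, 0.985, -0.001], [0.985, -0.171, 0.0], [-0.0, -0.001, -1.0]]
wrist_force: [0.9, -0.2, -0.1]
width: 0.0308
```

Request:
{"fn": "arm_command", "kwargs": {"plan": [[0, 0, 0.2, 0, 0, -0.98, -0.3], [0, 0, 0, 0, 0, 0, -0.3]]}}

```text
time_s: 9.78
position: [0.4431, -0.1432, 0.1185]
eef_rot: [[0.007, 1.0, -0.001], [1.0, -0.007, 0.001], [0.0, -0.001, -1.0]]
wrist_force: [0.1, 0.2, 0.0]
width: 0.0305
```

```bash
python3 st.py .443 -.1458 .047 89.5
python3 - <<'E'
from h import *
snap('side','s5'); snap('top','t5')
crop('s5_full','s5c',150,170,280,285,6,proj('side',status.get_obs()['position'])); crop('t5_full','t5c',270,140,400,290,4)
E
```

```text
t 9.78 p [ 0.4431 -0.1432  0.1185] yaw 89.59 j [ 0.6658  0.0745 -0.462   2.0056  0.0375  1.0711  0.1796] F [0.138  0.1788 0.0459] T [ 0.0271 -0.074  -0.0087] w 0.0305
shift [-0.0667  0.0007  1.7879] turn [-0.0081 -0.0028  0.0087]
```

View pics/s5c.png

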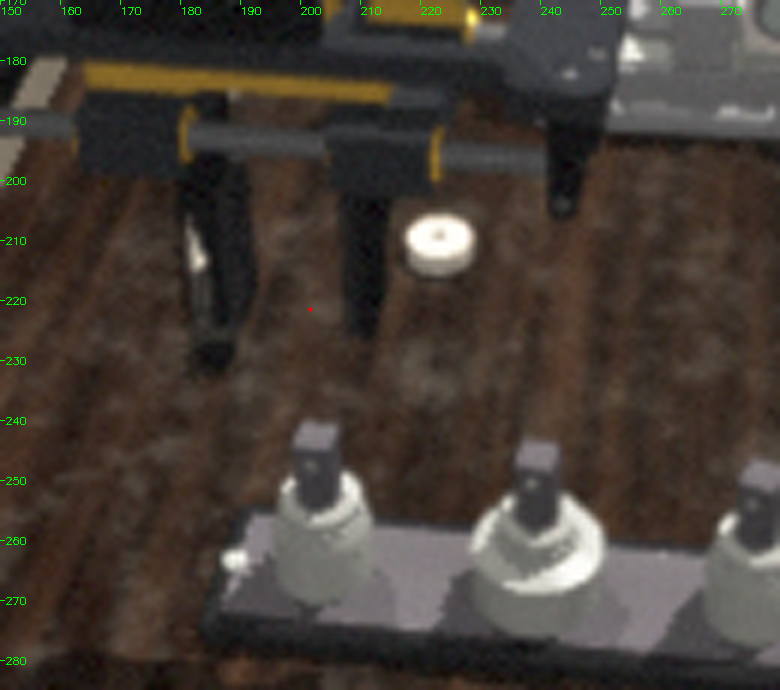

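View pics/t5c.png

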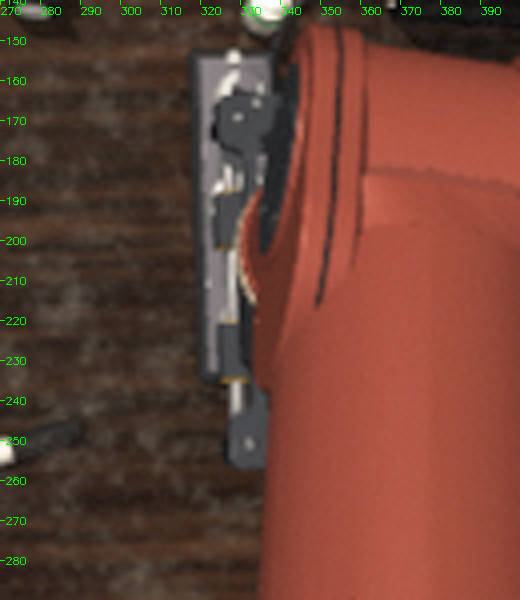

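Request:
{"fn": "arm_command", "kwargs": {"plan": [[-0.07, 0, 0.6, 0, 0, 0, -0.3], [0, 0, 0.6, 0, 0, 0, -0.3], [0, 0, 0.4, 0, 0, 0, -0.3], [0, 0, 0.18, 0, 0, 0, -0.3], [0, 0, 0, 0, 0, 0, -0.3]]}}

```text
time_s: 10.5
position: [0.4439, -0.1462, 0.0473]
eef_rot: [[0.007, 1.0, -0.0], [1.0, -0.007, 0.0], [0.0, -0.0, -1.0]]
wrist_force: [-0.1, 0.2, 0.7]
width: 0.0302
```

```bash
python3 st.py .443 -.1458 .047 89.5
python3 - <<'E'
from h import *
snap('side','s6')
crop('s6_full','s6c',160,200,260,285,8,proj('side',status.get_obs()['position']))
E
```

```text
t 10.5 p [ 0.4439 -0.1462  0.0473] yaw 89.61 j [ 0.6507  0.1738 -0.4566  2.0707  0.0959  0.9171  0.1348] F [-0.0767  0.2031  0.7111] T [-0.0254 -0.1571  0.0361] w 0.0302
shift [ 0.0105 -0.0218  0.0075] turn [-0.0015 -0.0015  0.0107]
```

View pics/s6c.png

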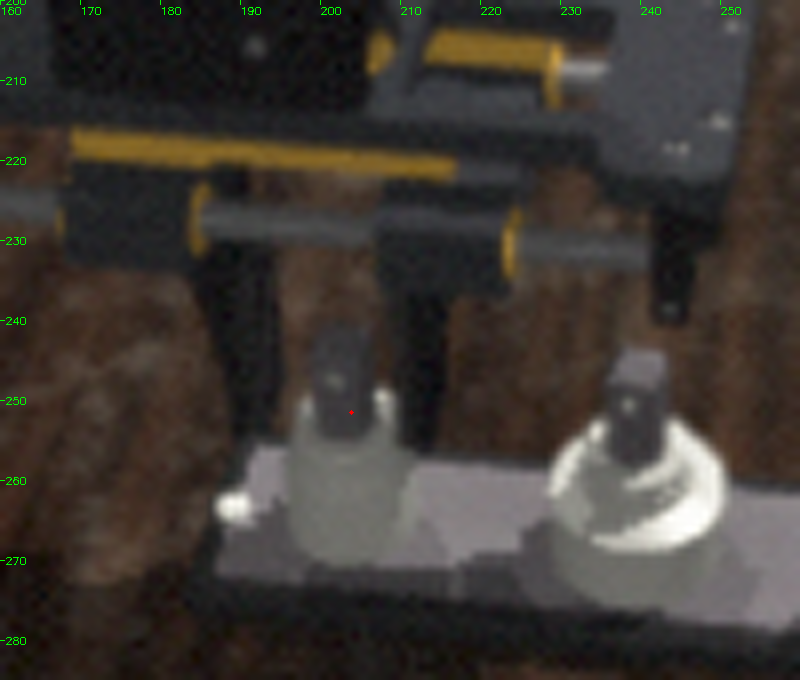

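Request:
{"fn": "arm_command", "kwargs": {"plan": [[0, 0, 0.02, 0, 0, 0, -1], [0, 0, 0, 0, 0, 0, -1], [0, 0, 0, 0, 0, 0, -1], [0, 0, -0.2, 0, 0, 0, -1], [0, 0, -0.6, 0, 0, 0, -1]], "squeeze": 45}}

```text
time_s: 11.18
position: [0.4429, -0.146, 0.0782]
eef_rot: [[0.006, 1.0, -0.002], [1.0, -0.006, 0.001], [0.001, -0.002, -1.0]]
wrist_force: [0.0, 0.3, -1.4]
width: 0.012
```

Request:
{"fn": "arm_command", "kwargs": {"plan": [[0, 0, -0.9, 0, 0, 0, -1], [0, 0, -0.9, 0, 0, 0, -1], [0, 0, -0.4, 0, 0, 0, -1], [0, 0, 0, 0, 0, 0, -1]]}}

```text
time_s: 11.68
position: [0.4442, -0.1465, 0.167]
eef_rot: [[0.006, 1.0, 0.001], [1.0, -0.006, -0.001], [-0.001, 0.001, -1.0]]
wrist_force: [-0.4, -0.2, -2.1]
width: 0.0122
```

```bash
python3 st.py .578 .1735 .17 89.5
python3 - <<'E'
from h import *
snap('side','s7')
crop('s7_full','s7c',150,170,260,285,7,proj('side',status.get_obs()['position']))
E
```

```text
t 11.68 p [ 0.4442 -0.1465  0.167 ] yaw 89.63 j [ 0.6794  0.0253 -0.4585  1.946   0.0126  1.1714  0.2097] F [-0.3646 -0.155  -2.0866] T [ 0.0299 -0.1069  0.0349] w 0.0122
shift [ 8.022   3.2924 -0.0762] turn [0.0082 0.0044 0.0132]
```

View pics/s7c.png

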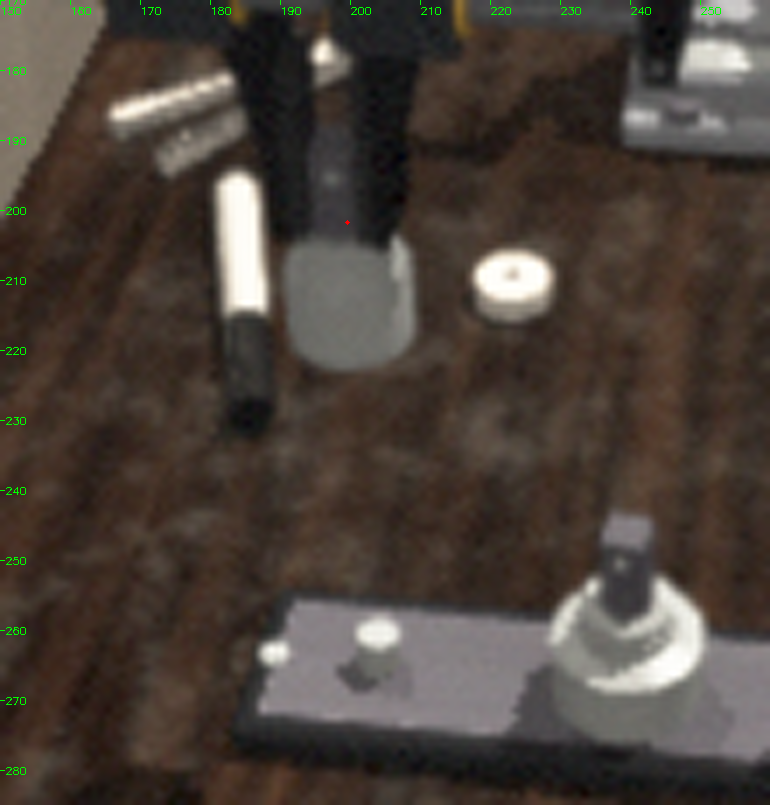

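Run:
```python
from h import *
def hexy(src,n,c0,z=.09):
    im=cv2.imread(f'pics/{src}.png').astype(float)
    # project grid on plane z through nut centre
    N=241;h=.024;g=np.linspace(-h,h,N)
    X,Y=np.meshgrid(c0[0]+g,c0[1]+g,indexing='ij')
    p=proj(n,np.c_[X.ravel(),Y.ravel(),np.full(X.size,z)]).astype(np.float32)
    s=cv2.remap(im.astype(np.float32),p[:,0].reshape(N,N),p[:,1].reshape(N,N),cv2.INTER_CUBIC)
    sat=s.max(2)-s.min(2)  # yellow high
    sat=s[:,:,2]-s[:,:,0]
    return s,sat,g
from scipy.optimize import minimize
for src,n,c0 in (('top0','top',(.5817,.1719)),('t4_full','top',(.5817,.1719)),('side0','side',(.5793,.1749)),('s4_full','side',(.5793,.1749))):
    s,sat,g=hexy(src,n,c0)
    m=(sat>70).astype(np.uint8)
    cv2.imwrite(f'pics/hx_{src}.png',np.hstack([np.clip(s,0,255).astype(np.uint8),np.repeat(m[:,:,None]*255,3,2)]))
    xs,ys=np.nonzero(m); 
    cn,_=cv2.findContours(m,cv2.RETR_EXTERNAL,cv2.CHAIN_APPROX_NONE); cc=max(cn,key=cv2.contourArea)
    hull=cv2.convexHull(cc)[:,0,:]; # cols(y idx), rows(x idx)
    f=np.zeros_like(m); cv2.fillConvexPoly(f,hull,1); a,b=np.nonzero(f)
    print(src,'centre',c0[0]+g[a].mean() if 0 else (c0[0]+np.mean(g[a]),c0[1]+np.mean(g[b])),'area mm2',f.sum()*(g[1]-g[0])**2*1e6)
    # fit hex+extrusion: maximize IoU
    A=g[None,:]+0*g[:,None]; Xg=g[:,None]+0*A
    def iou(q,af=None):
        x0,y0,th,af=q; mm=np.ones_like(A,bool)
        for k in range(6):
            an=th+k*np.pi/3; mm&=((Xg-x0)*np.cos(an)+(A-y0)*np.sin(an))<af/2
        return -(mm&(f>0)).sum()/(mm|(f>0)).sum()
    res=[]
    for d in range(-30,30,3):
        r=minimize(iou,[np.mean(g[a]),np.mean(g[b]),np.radians(d),.022],method='Nelder-Mead',options=dict(initial_simplex=np.array([[np.mean(g[a])+i*.001,np.mean(g[b])+j*.001,np.radians(d)+k*.02,.022+l*.001] for i,j,k,l in((0,0,0,0),(1,0,0,0),(0,1,0,0),(0,0,1,0),(0,0,0,1))])))
        res.append((r.fun,(np.degrees(r.x[2])+30)%60-30,r.x[3],c0[0]+r.x[0],c0[1]+r.x[1]))
    res.sort(); print(np.round(res[:4],4))
```

```text
top0 centre (np.float64(0.5803661436541143), np.float64(0.17170146443514644)) area mm2 458.8799999999945
[[ -0.9538 -15.5375   0.0232   0.5805   0.1716]
 [ -0.9538 -15.3956   0.0232   0.5805   0.1716]
 [ -0.9537 -15.2245   0.0231   0.5805   0.1717]
 [ -0.9535 -15.4759   0.023    0.5805   0.1717]]
t4_full centre (np.float64(0.5811052225412778), np.float64(0.17193246590093322)) area mm2 445.75999999999465
[[ -0.9576 -14.7017   0.0228   0.581    0.1719]
 [ -0.9572 -14.9132   0.0228   0.5811   0.1719]
 [ -0.9572 -14.5762   0.0228   0.581    0.1719]
 [ -0.9571 -14.5398   0.0228   0.5811   0.1718]]
side0 centre (np.float64(0.5795783368988932), np.float64(0.1689955818063436)) area mm2 860.0799999999896
[[ -0.7841  29.9917   0.0328   0.5796   0.1683]
 [ -0.7837  29.9931   0.0332   0.5796   0.1679]
 [ -0.7837  29.9815   0.0328   0.5797   0.1683]
 [ -0.7835 -29.9675   0.0326   0.5796   0.1684]]
s4_full centre (np.float64(0.5803393465129051), np.float64(0.16945778876075415)) area mm2 874.0799999999895
[[ -0.7652  29.9675   0.0326   0.5804   0.1688]
 [ -0.7651 -29.9654   0.0328   0.5805   0.1683]
 [ -0.7649 -29.9032   0.0326   0.5805   0.1686]
 [ -0.764   29.9927   0.0332   0.5807   0.1679]]
```

Request:
{"fn": "arm_command", "kwargs": {"plan": [[0.9, 0, 0, 0, 0, 0, -1], [0.95, 0, 0, 0, 0, 0, -1], [0.95, 0, 0, 0, 0, 0, -1], [0.95, 0, 0, 0, 0, 0, -1], [0.95, 0, 0, 0, 0, 0, -1]]}}

```text
time_s: 12.35
position: [0.4439, 0.0428, 0.1648]
eef_rot: [[0.006, 1.0, -0.003], [1.0, -0.006, 0.0], [0.0, -0.003, -1.0]]
wrist_force: [0.2, 0.1, -1.3]
width: 0.0125
```

Request:
{"fn": "arm_command", "kwargs": {"plan": [[0.9, 0.6, 0, 0, 0, 0, -1], [0.9, 0.7, 0, 0, 0, 0, -1], [0.9, 0.7, 0, 0, 0, 0, -1], [0.55, 0.7, 0, 0, 0, 0, -1], [0, 0.68, 0, 0, 0, 0.7, -1]]}}

```text
time_s: 12.98
position: [0.5804, 0.1734, 0.1641]
eef_rot: [[0.127, 0.992, -0.003], [0.992, -0.127, 0.001], [0.001, -0.004, -1.0]]
wrist_force: [0.6, -1.1, -1.4]
width: 0.0121
```

Request:
{"fn": "arm_command", "kwargs": {"plan": [[0, 0, 0, 0, 0, 0.75, -1], [0, 0, 0.2, 0, 0, 0, -1], [0, 0, 0, 0, 0, 0, -1]]}}

```text
time_s: 13.35
position: [0.5798, 0.1705, 0.1564]
eef_rot: [[0.253, 0.967, -0.003], [0.967, -0.253, -0.001], [-0.001, -0.003, -1.0]]
wrist_force: [0.0, -0.5, -1.0]
width: 0.0119
```

```bash
python3 st.py .581 .1733 .14 75
python3 - <<'E'
from h import *
snap('side','s8');snap('top','t8')
crop('s8_full','s8c',230,90,330,190,8,proj('side',status.get_obs()['position']))
E
```

```text
t 13.35 p [0.5798 0.1705 0.1564] yaw 75.33 j [ 0.1965  0.3675 -0.6917  1.634   0.2446  1.2321 -0.8009] F [ 0.0483 -0.5289 -1.0052] T [-0.0089 -0.0392  0.0738] w 0.0119
shift [0.0752 0.0134 0.4111] turn [-0.0156  0.0082  0.0332]
```

View pics/s8c.png

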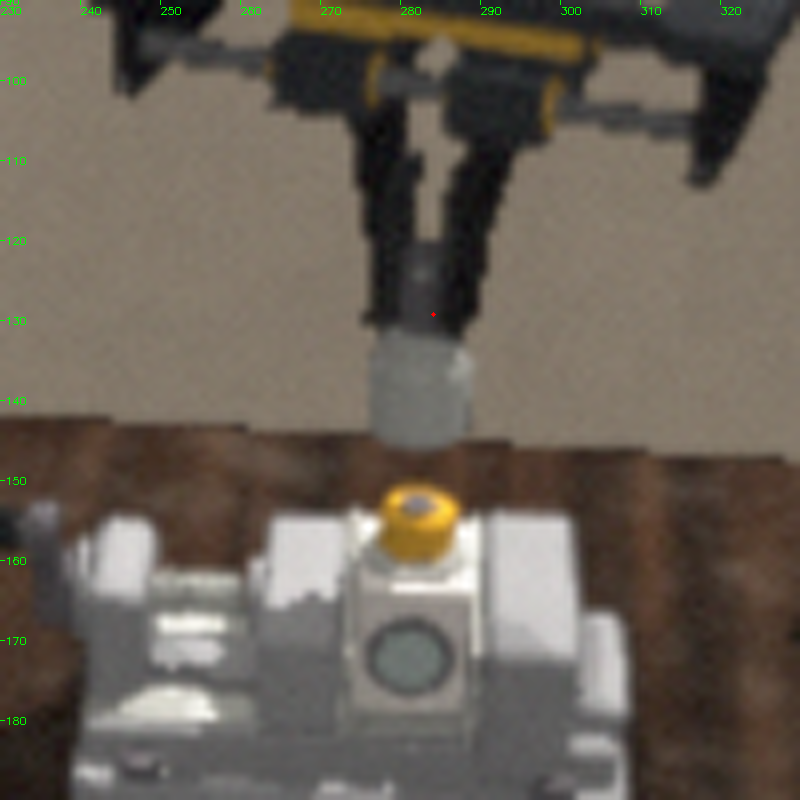

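View pics/t8.png

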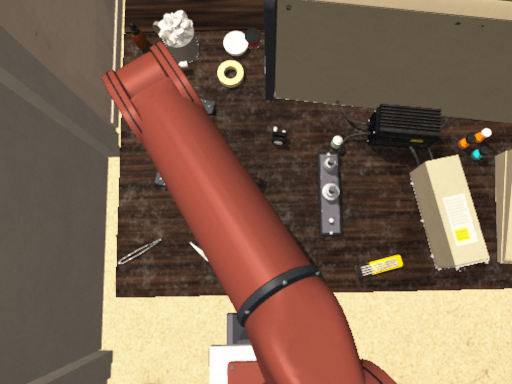

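```bash
python3 - <<'E'
from h import *
p=np.array(status.get_obs()['position']);print(p)
a=np.linspace(0,2*np.pi,60)
def ring(c,r,z):
    q=proj('side',np.c_[c[0]+r*np.cos(a),c[1]+r*np.sin(a),0*a+z]); return q.min(0),q.max(0)
zb=p[2]-.0365
print('socket under',ring(p,.016,zb),'socket shoulder',ring(p,.016,zb+.024),'top',ring(p,.013,zb+.034))
for c in ((.581,.1733),(.583,.172),(.583,.176),(.585,.174)): print(c,'stud',ring(c,.004,.091),'nut',ring(c,.0117,.085))
E
python3 -c "
from h import *
crop('s8_full','s8d',265,115,300,170,14)"
```

```text
[0.58046044 0.17069129 0.15783824]
socket under (array([276.18134683, 139.3377769 ]), array([289.32239647, 145.57076227])) socket shoulder (array([276.69613675, 130.53855081]), array([290.0373558 , 136.61642338])) top (array([278.17228851, 127.34299304]), array([289.08056217, 132.22556845]))
(0.581, 0.1733) stud (array([280.64026587, 151.95909199]), array([283.8567645 , 153.55519863])) nut (array([277.41784681, 152.52549342]), array([286.79347347, 157.21908624]))
(0.583, 0.172) stud (array([281.42567405, 152.26332521]), array([284.64670301, 153.86354699])) nut (array([278.19605827, 152.82737754]), array([287.58484596, 157.53303105]))
(0.583, 0.176) stud (array([281.48162875, 151.4767819 ]), array([284.69178036, 153.06621939])) nut (array([278.26266067, 152.04685249]), array([287.61984589, 156.72089606]))
(0.585, 0.174) stud (array([282.25713879, 151.91736966]), array([285.4737086 , 153.51278312])) nut (array([279.02912687, 152.48406079]), array([288.40495816, 157.17561961]))
```

View pics/s8d.png

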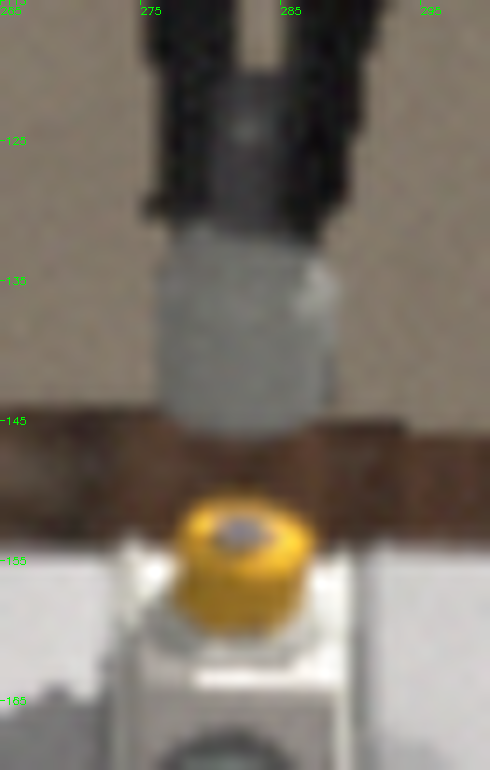

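Run:
```python
from h import *
print(atz('top',(180.9,223),.0633),atz('top',(180.9,223),.0629))
crop('top0','hh',170,205,195,240,20)
crop('t4_full','hh2',195,205,220,240,20)
```

```text
[0.44125824 0.21466693 0.0633    ] [0.44130181 0.21474368 0.0629    ]
```

View pics/hh.png

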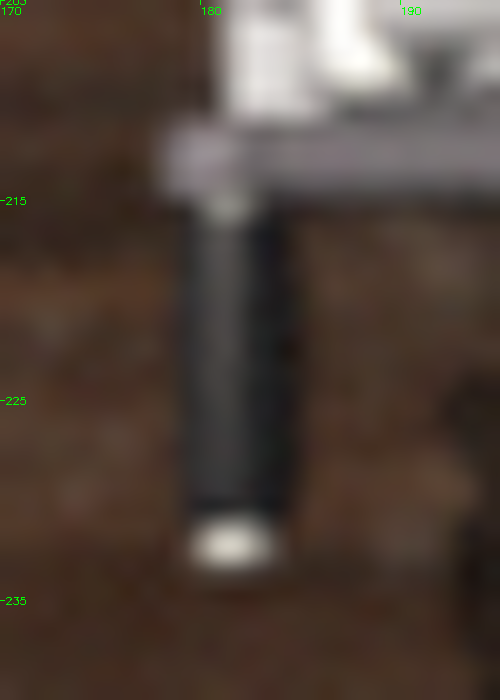

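View pics/hh2.png

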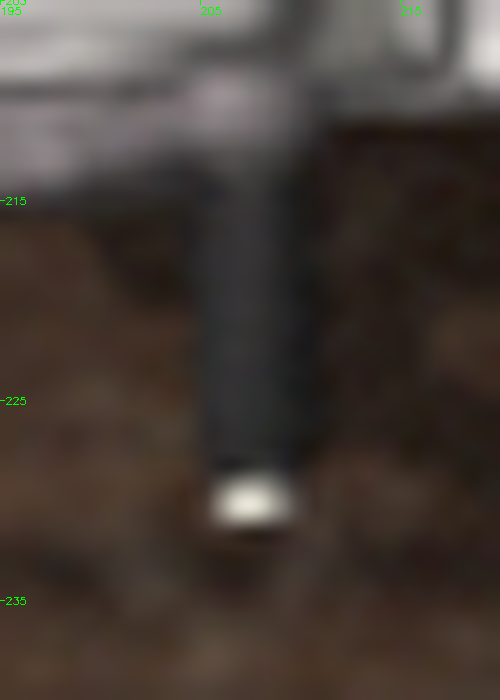

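```bash
python3 st.py .5825 .1745 .131 75
```

```text
t 13.45 p [0.5805 0.1707 0.1578] yaw 75.26 j [ 0.1969  0.3662 -0.692   1.6325  0.2444  1.2326 -0.8017] F [-0.38    0.9757 -1.0561] T [-0.0062 -0.0691 -0.0342] w 0.0125
shift [0.1054 0.0257 0.6709] turn [-0.0052  0.003   0.0261]
```

Request:
{"fn": "arm_command", "kwargs": {"plan": [[0.1, 0.03, 0.3, 0, 0, 0, -1], [0, 0, 0.3, 0, 0, 0, -1], [0, 0, 0.05, 0, 0, 0, -1], [0, 0, 0, 0, 0, 0, -1]]}}

```text
time_s: 13.95
position: [0.5831, 0.1744, 0.1322]
eef_rot: [[0.256, 0.967, -0.0], [0.967, -0.256, 0.0], [-0.0, -0.0, -1.0]]
wrist_force: [-0.8, 0.5, -0.5]
width: 0.0121
```

```bash
python3 st.py .5825 .1745 .131 75;python3 - <<'E'
from h import *
snap('side','s9')
crop('s9_full','s9d',265,115,300,170,14)
E
python3 st.py .5825 .1745 .131 75
```

```text
t 13.95 p [0.5831 0.1744 0.1322] yaw 75.15 j [ 0.183   0.3952 -0.6843  1.6525  0.2651  1.1893 -0.8224] F [-0.8015  0.4848 -0.4811] T [-0.0407 -0.0754  0.0334] w 0.0121
shift [-0.0002 -0.0152  0.0302] turn [-0.0025  0.0005  0.015 ]
t 14.0 p [0.5833 0.1744 0.1326] yaw 75.15 j [ 0.183   0.3949 -0.6844  1.6521  0.2651  1.1893 -0.8225] F [ 0.2619 -0.4619 -0.6483] T [-0.0793 -0.0738 -0.0011] w 0.0123
shift [-0.0039 -0.0195  0.0389] turn [ 0.0004 -0.0009  0.0145]
```

View pics/s9d.png

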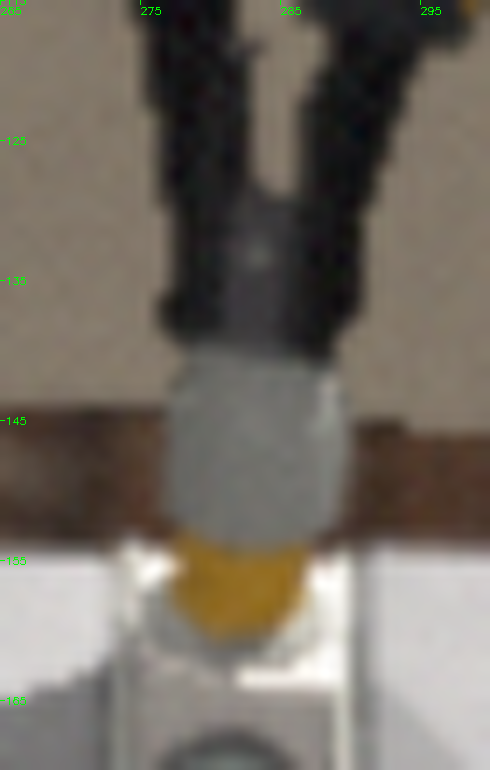

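Request:
{"fn": "arm_command", "kwargs": {"plan": [[-0.01, -0.03, 0.08, 0, 0, 0, -1], [0, 0, 0.08, 0, 0, 0, -1], [0, 0, 0.06, 0, 0, 0, -1], [0, 0, 0.05, 0, 0, 0, -1], [0, 0, 0, 0, 0, 0, -1]]}}

```text
time_s: 14.62
position: [0.5831, 0.1762, 0.126]
eef_rot: [[0.256, 0.967, 0.004], [0.967, -0.256, 0.001], [0.003, 0.004, -1.0]]
wrist_force: [-9.1, -0.7, 29.0]
width: 0.0123
```

```bash
python3 st.py .5825 .1745 .131 75
```

```text
t 14.62 p [0.5831 0.1762 0.126 ] yaw 75.18 j [ 0.1807  0.3985 -0.6842  1.6623  0.2701  1.1725 -0.8284] F [-9.1015 -0.7101 29.0414] T [-0.3689  2.2547 -0.0663] w 0.0123
shift [-0.0444 -0.0036 -0.1249] turn [ 0.0223 -0.0148  0.0182]
```

Request:
{"fn": "arm_command", "kwargs": {"plan": [[-0.03, -0.03, -0.05, 0, 0, 0, -1], [0, 0, 0, 0, 0, 0, -1]]}}

```text
time_s: 14.88
position: [0.5822, 0.1753, 0.1265]
eef_rot: [[0.256, 0.967, 0.005], [0.967, -0.256, 0.003], [0.004, 0.004, -1.0]]
wrist_force: [-0.6, 2.2, 13.9]
width: 0.012
```

```bash
python3 st.py .5825 .1745 .131 75
```

```text
t 14.88 p [0.5822 0.1753 0.1265] yaw 75.18 j [ 0.1836  0.3951 -0.6848  1.6657  0.2675  1.1708 -0.8259] F [-0.5579  2.1622 13.8628] T [0.5419 0.1571 0.0297] w 0.012
shift [-0.018   0.0136 -0.1132] turn [ 0.025  -0.0217  0.0181]
```

Request:
{"fn": "arm_command", "kwargs": {"plan": [[0, 0, 0, 0, 0, -0.5, -1], [0, 0, 0, 0, 0, -0.5, -1], [0, 0, 0, 0, 0, 0, -1]]}}

```text
time_s: 15.25
position: [0.5823, 0.175, 0.1264]
eef_rot: [[0.083, 0.997, 0.005], [0.997, -0.083, 0.002], [0.003, 0.005, -1.0]]
wrist_force: [-0.7, 1.4, 14.3]
width: 0.0125
```

Request:
{"fn": "arm_command", "kwargs": {"plan": [[0, 0, 0, 0, 0, -0.5, -1], [0, 0, 0, 0, 0, -0.5, -1], [0, 0, 0, 0, 0, 0, -1]]}}

```text
time_s: 15.62
position: [0.5823, 0.1747, 0.1263]
eef_rot: [[-0.091, 0.996, 0.005], [0.996, 0.091, 0.002], [0.001, 0.005, -1.0]]
wrist_force: [0.4, 0.6, 13.7]
width: 0.012
```

```bash
python3 st.py .5825 .1745 .131 75
```

```text
t 15.62 p [0.5823 0.1747 0.1263] yaw 95.22 j [ 0.2303  0.4117 -0.7472  1.6632  0.2993  1.1792 -0.4981] F [ 0.3746  0.597  13.74  ] T [ 0.1891  0.0527 -0.0018] w 0.012
shift [-0.0062  0.004  -0.1165] turn [ 0.0272 -0.0133  2.0224]
```

Request:
{"fn": "arm_command", "kwargs": {"plan": [[0, 0, 0, 0, 0, -0.5, -1], [0, 0, 0, 0, 0, -0.5, -1], [0, 0, 0, 0, 0, -0.5, -1], [0, 0, 0, 0, 0, 0, -1]]}}

```text
time_s: 16.12
position: [0.5822, 0.1749, 0.1263]
eef_rot: [[-0.346, 0.938, 0.005], [0.938, 0.346, 0.002], [0.0, 0.005, -1.0]]
wrist_force: [-0.5, 1.4, 14.0]
width: 0.0122
```

```bash
python3 st.py .5825 .1745 .131 75
python3 - <<'E'
from h import *
snap('side','s10')
crop('s10_full','s10d',260,115,305,170,14)
E
```

```text
t 16.12 p [0.5822 0.1749 0.1263] yaw 110.24 j [ 0.2651  0.4258 -0.7956  1.6617  0.3242  1.1862 -0.2545] F [-0.5467  1.4394 14.0254] T [ 0.2579  0.0366 -0.0273] w 0.0122
shift [-0.0127  0.0036 -0.1179] turn [ 0.0278 -0.011   3.5235]
```

View pics/s10d.png

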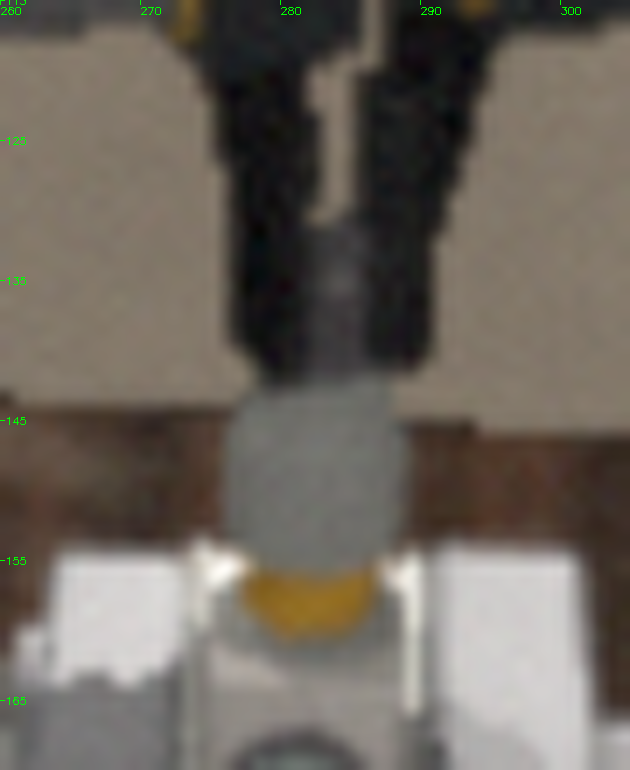

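```bash
python3 - <<'E'
from h import *
a=np.linspace(0,2*np.pi,360)
p=(.5822,.1749)
hx=lambda c,af,z,th:np.array([[c[0]+af/2/np.cos(((t-th+np.pi/6)%(np.pi/3))-np.pi/6)*np.cos(t),c[1]+af/2/np.cos(((t-th+np.pi/6)%(np.pi/3))-np.pi/6)*np.sin(t),z] for t in a])
s=proj('side',np.c_[p[0]+.016*np.cos(a),p[1]+.016*np.sin(a),0*a+.0898])[:,1].max()
for dy in(-.004,-.002,0,.002,.004):
  n=proj('side',hx((p[0],p[1]+dy),.022,.076,np.radians(-15)))[:,1].max(); print(dy,n-s,s,n)
E
python3 -c "
from h import *
im=cv2.imread('pics/s10_full.png');print(im[150:164,282])"
```

```text
-0.004 4.767940469107543 156.1200637787168 160.88800424782434
-0.002 4.357310136726795 156.1200637787168 160.4773739154436
0 3.9480713946001913 156.1200637787168 160.068135173317
0.002 3.540217099820836 156.1200637787168 159.66028087853763
0.004 3.1337401588290277 156.1200637787168 159.25380393754583
[[108 111 114]
 [106 115 111]
 [109 114 114]
 [106 112 112]
 [106 111 111]
 [ 98 110 115]
 [ 67 105 128]
 [ 42 109 144]
 [ 39 112 149]
 [ 44 106 136]
 [ 76 102 119]
 [ 99 105 105]
 [113 119 118]
 [130 135 140]]
```

Request:
{"fn": "arm_command", "kwargs": {"plan": [[-0.02, -0.01, 0, 0, 0, 0.5, -1], [0, 0, 0, 0, 0, 0.5, -1], [0, 0, 0, 0, 0, 0.5, -1], [0, 0, 0, 0, 0, 0.5, -1], [0, 0, 0, 0, 0, 0.5, -1]]}}

```text
time_s: 16.8
position: [0.5823, 0.1745, 0.1265]
eef_rot: [[0.087, 0.996, 0.005], [0.996, -0.087, 0.003], [0.003, 0.005, -1.0]]
wrist_force: [-0.5, 2.3, 13.5]
width: 0.0123
```

Request:
{"fn": "arm_command", "kwargs": {"plan": [[0, 0, 0, 0, 0, 0.5, -1], [0, 0, 0, 0, 0, 0.5, -1], [0, 0, 0, 0, 0, 0.5, -1], [0, 0, 0, 0, 0, 0.5, -1], [0, 0, 0, 0, 0, 0.5, -1]]}}

```text
time_s: 17.42
position: [0.5824, 0.174, 0.1265]
eef_rot: [[0.5, 0.866, 0.005], [0.866, -0.5, 0.002], [0.004, 0.004, -1.0]]
wrist_force: [-0.1, -0.4, 14.0]
width: 0.0124
```

Request:
{"fn": "arm_command", "kwargs": {"plan": [[0, 0, 0, 0, 0, 0.5, -1], [0, 0, 0, 0, 0, 0.5, -1], [0, 0, 0, 0, 0, 0.5, -1], [0, 0, 0, 0, 0, 0.5, -1], [0, 0, 0, 0, 0, 0, -1]]}}

```text
time_s: 18.05
position: [0.5825, 0.1742, 0.1264]
eef_rot: [[0.765, 0.644, 0.006], [0.644, -0.765, 0.002], [0.006, 0.002, -1.0]]
wrist_force: [1.1, 2.3, 10.7]
width: 0.0122
```

```bash
python3 st.py .5822 .174 .131 75
```

```text
t 18.05 p [0.5825 0.1742 0.1264] yaw 40.1 j [ 0.1036  0.3711 -0.5774  1.6703  0.2181  1.1587 -1.4003] F [ 1.0965  2.2952 10.6776] T [ 0.487  -0.3408 -0.0017] w 0.0122
shift [-0.0077 -0.0011 -0.1162] turn [ 0.0207 -0.0291 -3.4905]
```

Request:
{"fn": "arm_command", "kwargs": {"plan": [[0, 0, -0.5, 0, 0, 0, -1], [0, 0, -0.7, 0, 0, -0.98, -1], [0, 0, 0, 0, 0, -0.99, -1], [0, 0, 0, 0, 0, -0.99, -1], [0, 0, 0, 0, 0, -0.99, -1]]}}

```text
time_s: 18.68
position: [0.5803, 0.1723, 0.1724]
eef_rot: [[0.174, 0.985, -0.0], [0.985, -0.174, -0.0], [-0.0, -0.0, -1.0]]
wrist_force: [-0.2, 0.2, -2.3]
width: 0.0122
```

Request:
{"fn": "arm_command", "kwargs": {"plan": [[-0.2, -0.5, 0, 0, 0, -0.98, -1], [-0.7, -0.7, 0, 0, 0, 0, -1], [-0.9, -0.7, 0, 0, 0, 0, -1], [-0.9, -0.7, 0, 0, 0, 0, -1], [-0.9, -0.7, 0, 0, 0, 0, -1]]}}

```text
time_s: 19.3
position: [0.4449, 0.0323, 0.1723]
eef_rot: [[0.01, 1.0, 0.0], [1.0, -0.01, -0.0], [-0.0, 0.0, -1.0]]
wrist_force: [0.6, -1.1, -1.5]
width: 0.0124
```

Request:
{"fn": "arm_command", "kwargs": {"plan": [[-0.9, 0, 0, 0, 0, 0, -1], [-0.9, 0, 0, 0, 0, 0, -1], [-0.9, 0, 0, 0, 0, 0, -1], [-0.9, 0, 0, 0, 0, 0, -1], [0, 0, 0, 0, 0, 0, -1]]}}

```text
time_s: 19.92
position: [0.444, -0.1132, 0.1721]
eef_rot: [[0.014, 1.0, -0.0], [1.0, -0.014, -0.0], [-0.0, -0.0, -1.0]]
wrist_force: [-1.1, 1.8, -1.5]
width: 0.0123
```

```bash
python3 st.py .4432 -.1462 .080 89.6
```

```text
t 19.93 p [ 0.444  -0.1132  0.1721] yaw 89.2 j [ 0.6834  0.004  -0.526   1.9549  0.0027  1.1835  0.1424] F [-1.0622  1.8297 -1.5306] T [ 0.0386 -0.0801  0.0203] w 0.0123
shift [-0.8231 -0.0077  2.3034] turn [-0.0019  0.0026 -0.0402]
```

Request:
{"fn": "arm_command", "kwargs": {"plan": [[-0.82, 0, 0.3, 0, 0, -0.04, -1], [0, 0, 0.9, 0, 0, 0, -1], [0, 0, 0.8, 0, 0, 0, -1], [0, 0, 0.3, 0, 0, 0, -1], [0, 0, 0, 0, 0, 0, -1]]}}

```text
time_s: 20.55
position: [0.4442, -0.1428, 0.0798]
eef_rot: [[0.002, 1.0, -0.001], [1.0, -0.002, 0.001], [0.001, -0.001, -1.0]]
wrist_force: [0.9, -0.0, -1.2]
width: 0.0123
```

```bash
python3 st.py .4432 -.1462 .048 89.6
python3 - <<'E'
from h import *
snap('side','s11')
crop('s11_full','s11c',160,200,260,285,8,proj('side',status.get_obs()['position']))
E
python3 st.py .4432 -.1462 .048 89.6
```

```text
t 20.55 p [ 0.4442 -0.1428  0.0798] yaw 89.89 j [ 0.6934  0.1294 -0.5022  2.0419  0.0739  0.9883  0.152 ] F [ 0.8739 -0.028  -1.187 ] T [-0.015  -0.0897 -0.0133] w 0.0123
shift [-0.0863 -0.0232  0.7946] turn [-0.0045 -0.0034  0.029 ]
t 20.6 p [ 0.4448 -0.1431  0.0806] yaw 89.88 j [ 0.6935  0.1285 -0.5021  2.0409  0.0738  0.9885  0.1522] F [ 0.1191 -0.2258 -0.1103] T [-0.0017 -0.0327  0.0004] w 0.0121
shift [-0.0784 -0.04    0.814 ] turn [0.0037 0.0003 0.0283]
```

View pics/s11c.png

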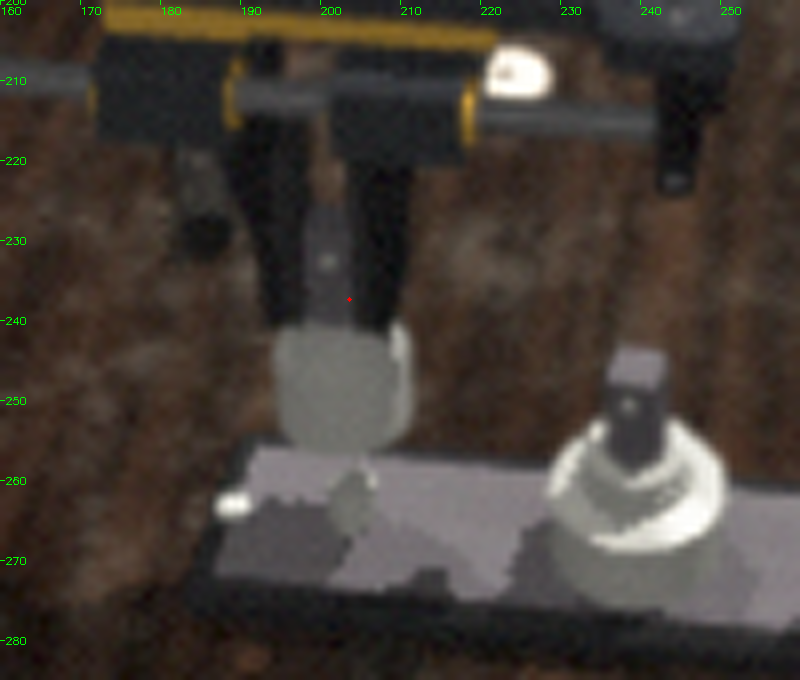

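Request:
{"fn": "arm_command", "kwargs": {"plan": [[-0.08, -0.03, 0.2, 0, 0, 0, -1], [0, 0, 0.3, 0, 0, 0, -1], [0, 0, 0.2, 0, 0, 0, -1], [0, 0, 0.11, 0, 0, 0, -1], [0, 0, 0, 0, 0, 0, -1]]}}

```text
time_s: 21.22
position: [0.4431, -0.1465, 0.0471]
eef_rot: [[0.003, 1.0, -0.0], [1.0, -0.003, 0.0], [0.0, -0.0, -1.0]]
wrist_force: [0.2, 0.7, -1.6]
width: 0.0122
```

```bash
python3 st.py .4432 -.1462 .048 89.6
```

```text
t 21.23 p [ 0.4431 -0.1465  0.0471] yaw 89.84 j [ 0.6877  0.177  -0.495   2.0708  0.1053  0.9175  0.1323] F [ 0.2015  0.695  -1.5606] T [ 0.0367 -0.0952 -0.0041] w 0.0122
shift [ 0.0083  0.0027 -0.0233] turn [-0.0008 -0.0013  0.0245]
```

Request:
{"fn": "arm_command", "kwargs": {"plan": [[0, 0, 0.01, 0, 0, 0, -0.3], [0, 0, 0, 0, 0, 0, -0.3], [0, 0, -0.3, 0, 0, 0, -0.3], [0, 0, -0.8, 0, 0, 0, -0.3], [0, 0, -0.8, 0, 0, 0, -0.3]]}}

```text
time_s: 21.85
position: [0.4431, -0.1464, 0.1245]
eef_rot: [[0.003, 1.0, 0.0], [1.0, -0.003, 0.0], [0.0, 0.0, -1.0]]
wrist_force: [-0.1, -0.5, 0.4]
width: 0.0302
```

```bash
python3 st.py .5828 -.147 .11 89.6
python3 - <<'E'
from h import *
snap('side','s12')
crop('s12_full','s12c',175,190,325,290,5,proj('side',status.get_obs()['position']))
E
```

```text
t 21.85 p [ 0.4431 -0.1464  0.1245] yaw 89.86 j [ 0.7118  0.071  -0.5012  1.9966  0.0384  1.0826  0.1911] F [-0.062  -0.5176  0.3936] T [ 0.0324 -0.1163 -0.0455] w 0.0302
shift [-0.0057  3.4931  0.3647] turn [ 0.002  -0.0005  0.0256]
```

View pics/s12c.png

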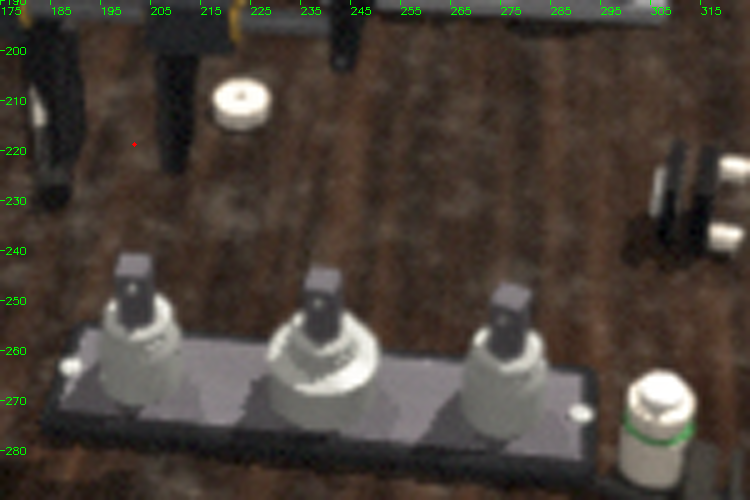

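Run:
```python
from h import *
print(atz('side',(362,222),0),atz('top',(272,98),0),atz('top',(272,98),.3))
```

```text
[0.77346108 0.03579592 0.        ] [ 0.77256402 -0.01000156  0.        ] [ 0.65421288 -0.00502285  0.3       ]
```

Request:
{"fn": "arm_command", "kwargs": {"plan": [[0, 0.7, 0, 0, 0, 0, -0.3], [0, 0.9, 0, 0, 0, 0, -0.3], [0, 0.9, 0, 0, 0, 0, -0.3], [0, 0.9, 0.3, 0, 0, 0, -0.3], [0, 0.09, 0.07, 0, 0, 0, -0.3]]}}

```text
time_s: 22.52
position: [0.5841, -0.1464, 0.1077]
eef_rot: [[0.002, 1.0, 0.0], [1.0, -0.002, 0.001], [0.001, 0.0, -1.0]]
wrist_force: [-0.2, -0.9, -0.1]
width: 0.0304
```

```bash
python3 st.py .5828 -.147 .047 89.6
python3 - <<'E'
from h import *
snap('side','s13'); snap('top','t13')
crop('s13_full','s13c',215,180,335,290,6,proj('side',status.get_obs()['position']))
E
python3 st.py .5828 -.147 .047 89.6
```

```text
t 22.52 p [ 0.5841 -0.1464  0.1077] yaw 89.89 j [ 0.5825  0.3689 -0.5027  1.7005  0.1926  1.1218  0.0223] F [-0.1983 -0.9461 -0.1406] T [ 0.0435 -0.1599 -0.0477] w 0.0304
shift [-0.0183 -0.0331  1.5165] turn [ 0.0008 -0.0075  0.0294]
t 22.62 p [ 0.5824 -0.1467  0.1079] yaw 89.86 j [ 0.5836  0.3662 -0.5025  1.7034  0.192   1.1221  0.0229] F [ 0.3989 -0.4283  0.9468] T [ 0.0132 -0.0747  0.026 ] w 0.0302
shift [-0.0082  0.0103  1.5226] turn [-0.0045 -0.0035  0.0265]
```

View pics/s13c.png

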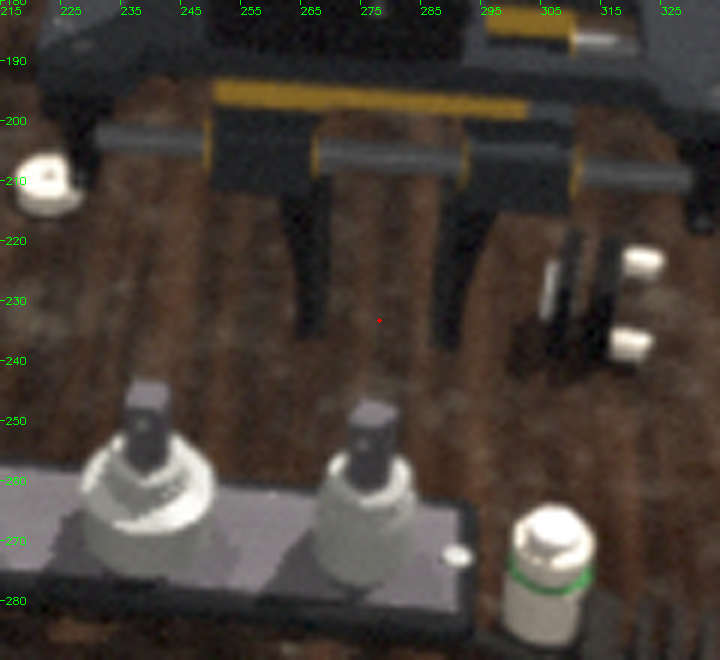

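View pics/t13.png

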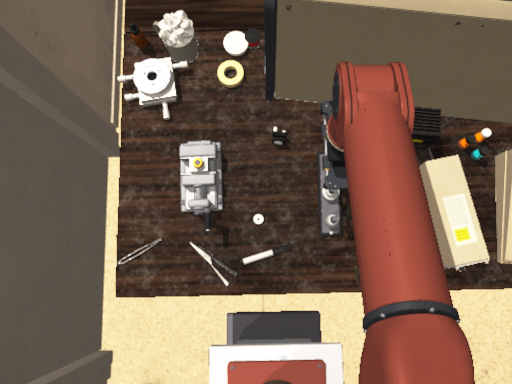

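Request:
{"fn": "arm_command", "kwargs": {"plan": [[0, 0, 0.6, 0, 0, 0, -0.3], [0, 0, 0.6, 0, 0, 0, -0.3], [0, 0, 0.33, 0, 0, 0, -0.3], [0, 0, 0, 0, 0, 0, -0.3]]}}

```text
time_s: 23.12
position: [0.5818, -0.1471, 0.0467]
eef_rot: [[0.003, 1.0, -0.001], [1.0, -0.003, 0.0], [0.0, -0.001, -1.0]]
wrist_force: [-0.3, 0.5, 0.2]
width: 0.0302
```

```bash
python3 st.py .5828 -.147 .0465 89.6
python3 - <<'E'
from h import *
snap('side','s14')
crop('s14_full','s14c',225,200,325,290,8,proj('side',status.get_obs()['position']))
E
```

```text
t 23.12 p [ 0.5818 -0.1471  0.0467] yaw 89.83 j [ 0.5681  0.4316 -0.4862  1.756   0.2327  1.0124 -0.0076] F [-0.2695  0.4886  0.1699] T [-0.0617 -0.0632  0.0188] w 0.0302
shift [0.0034 0.0254 0.005 ] turn [-0.0063 -0.0002  0.0228]
```

View pics/s14c.png

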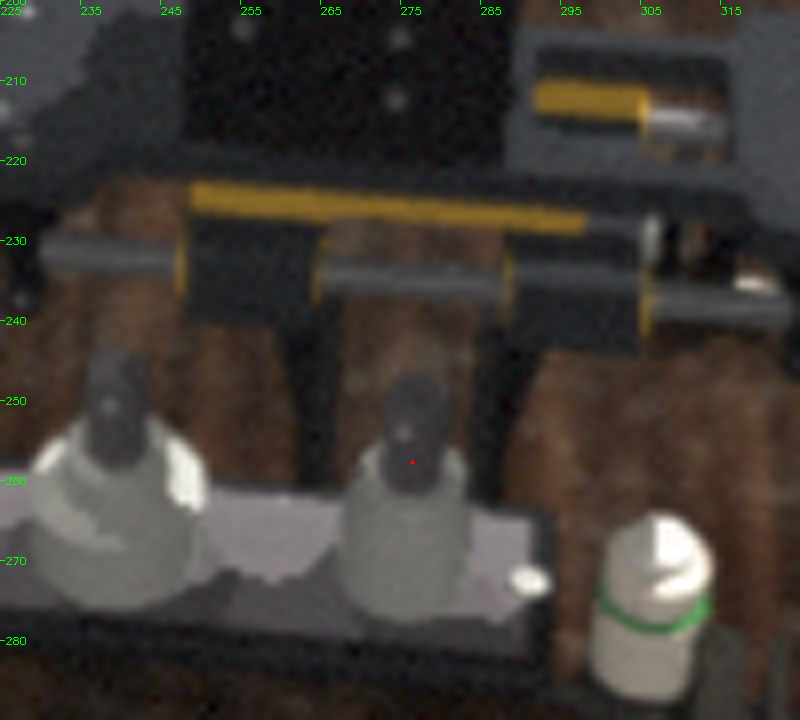

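Request:
{"fn": "arm_command", "kwargs": {"plan": [[0, 0.02, 0, 0, 0, 0, -1], [0, 0, 0, 0, 0, 0, -1], [0, 0, 0, 0, 0, 0, -1], [0, 0, -0.2, 0, 0, 0, -1], [0, 0, -0.7, 0, 0, 0, -1]], "squeeze": 45}}

```text
time_s: 23.8
position: [0.5821, -0.1468, 0.082]
eef_rot: [[0.003, 1.0, -0.003], [1.0, -0.003, 0.001], [0.001, -0.003, -1.0]]
wrist_force: [0.3, 0.3, -2.0]
width: 0.0137
```

Request:
{"fn": "arm_command", "kwargs": {"plan": [[0, -0.2, -0.9, 0, 0, 0, -1], [0, -0.4, -0.9, 0, 0, 0, -1], [0, -0.6, -0.4, 0, 0, 0, -1], [0.6, -0.6, 0, 0, 0, 0, -1], [0.9, -0.5, 0, 0, 0, 0, -1]]}}

```text
time_s: 24.42
position: [0.4907, -0.087, 0.1713]
eef_rot: [[0.005, 1.0, 0.0], [1.0, -0.005, -0.001], [-0.001, 0.0, -1.0]]
wrist_force: [0.5, -0.2, -1.9]
width: 0.0141
```

```bash
python3 st.py .582 .174 .14 75
python3 - <<'E'
from h import *
snap('side','s15')
E
```

```text
t 24.43 p [ 0.4907 -0.087   0.1713] yaw 89.71 j [ 0.6254  0.0981 -0.566   1.8703  0.0572  1.1886  0.0353] F [ 0.5043 -0.2126 -1.8936] T [ 0.0285 -0.1351 -0.0305] w 0.0141
shift [6.5367 2.2509 0.7809] turn [0.0022 0.0028 1.4714]
```

View pics/s15.png

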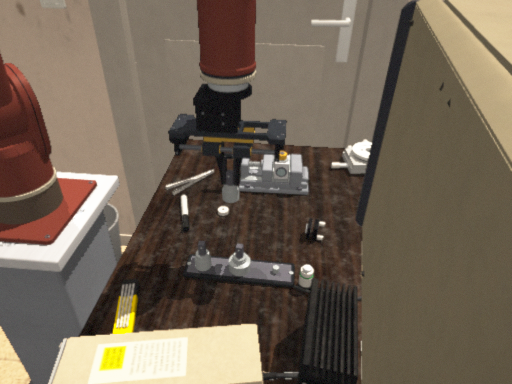

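Run:
```python
from h import *
a=[]
for s,x,y in (('s13_full',278,252),('side0',277,252),('s13_full',239,250),('side0',202,246)):
    im=cv2.imread(f'pics/{s}.png'); a.append(cv2.resize(im[y-10:y+12,x-9:x+9],None,fx=11,fy=11,interpolation=cv2.INTER_CUBIC))
cv2.imwrite('pics/adp.png',np.hstack(a))
crop('s15_full','s15c',205,140,260,210,11)
```

```text
(no output)
```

View pics/adp.png

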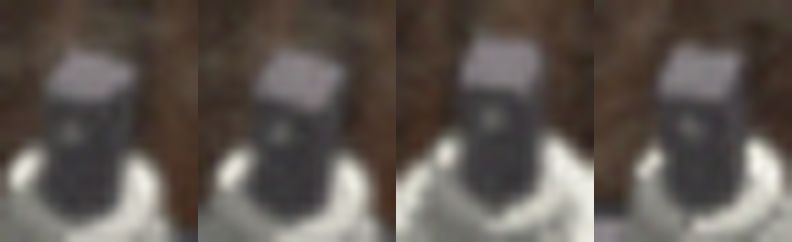

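View pics/s15c.png

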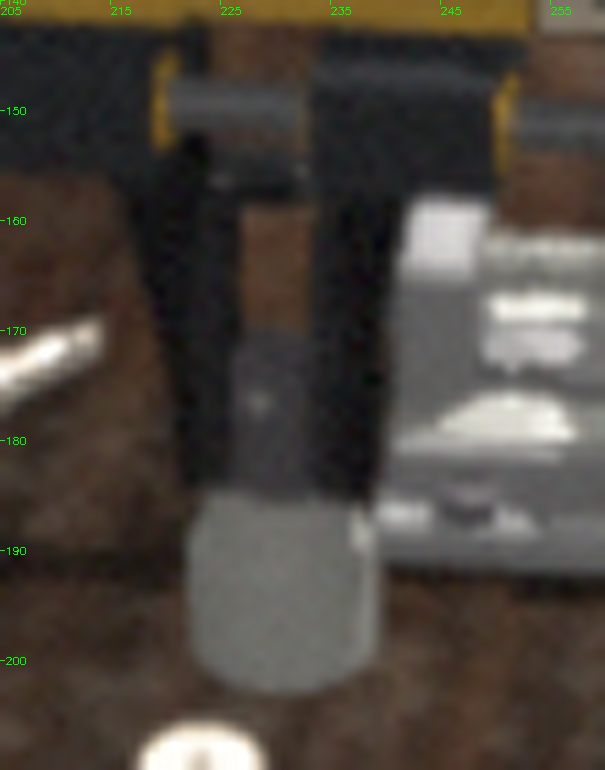

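Request:
{"fn": "arm_command", "kwargs": {"plan": [[0.82, 0.1, 0, 0, 0, 0, -1], [0.82, 0.2, 0, 0, 0, 0, -1], [0.82, 0.3, 0, 0, 0, 0, -1], [0.82, 0.4, 0, 0, 0, 0, -1], [0.82, 0.4, 0, 0, 0, 0, -1]]}}

```text
time_s: 25.1
position: [0.5485, 0.078, 0.1713]
eef_rot: [[0.003, 1.0, 0.0], [1.0, -0.003, -0.0], [-0.0, 0.0, -1.0]]
wrist_force: [-0.3, -0.5, -1.2]
width: 0.0139
```

Request:
{"fn": "arm_command", "kwargs": {"plan": [[0.82, 0.35, 0, 0, 0, 0, -1], [0.82, 0.3, 0, 0, 0, 0, -1], [0.6, 0.2, 0.3, 0, 0, 0.4, -1], [0.2, 0, 0.3, 0, 0, 0.37, -1], [0, 0, 0, 0, 0, 0, -1]]}}

```text
time_s: 25.72
position: [0.5821, 0.1751, 0.1461]
eef_rot: [[0.135, 0.991, -0.002], [0.991, -0.135, -0.0], [-0.0, -0.002, -1.0]]
wrist_force: [-0.1, -0.5, -0.7]
width: 0.0138
```

```bash
python3 st.py .582 .174 .131 82
```

```text
t 25.73 p [0.5821 0.1751 0.1461] yaw 82.25 j [ 0.1797  0.381  -0.681   1.6381  0.2516  1.2143 -0.6904] F [-0.1445 -0.4936 -0.7327] T [-0.0728 -0.0853 -0.0302] w 0.0138
shift [-0.0281  0.0019  0.3778] turn [-0.0113  0.0025  0.0249]
```

Request:
{"fn": "arm_command", "kwargs": {"plan": [[-0.02, 0, 0.25, 0, 0, 0.02, -1], [0, 0, 0.18, 0, 0, 0, -1], [0, 0, 0, 0, 0, 0, -1]]}}

```text
time_s: 26.1
position: [0.5824, 0.173, 0.1291]
eef_rot: [[0.141, 0.99, -0.001], [0.99, -0.141, -0.0], [-0.001, -0.001, -1.0]]
wrist_force: [0.0, -0.2, -1.1]
width: 0.0138
```

```bash
python3 st.py .582 .174 .131 82
python3 - <<'E'
from h import *
snap('side','s16')
crop('s16_full','s16d',260,115,305,170,14)
E
```

```text
t 26.1 p [0.5824 0.173  0.1291] yaw 81.92 j [ 0.1783  0.3946 -0.6754  1.658   0.2626  1.1828 -0.7011] F [ 0.0254 -0.1651 -1.1493] T [-0.0191 -0.067  -0.0265] w 0.0138
shift [ 0.0224 -0.0146 -0.0487] turn [-0.0053  0.0033 -0.0077]
```

View pics/s16d.png

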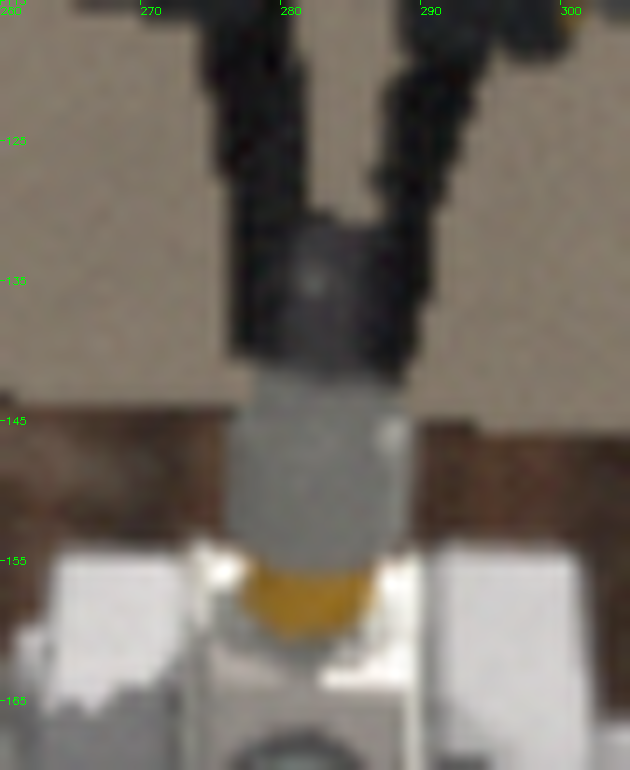

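Request:
{"fn": "arm_command", "kwargs": {"plan": [[0.02, 0, 0.08, 0, 0, 0, -1], [0, 0, 0.05, 0, 0, 0, -1], [0, 0, 0, 0, 0, 0, -1]]}}

```text
time_s: 26.52
position: [0.5832, 0.1749, 0.1256]
eef_rot: [[0.14, 0.99, 0.001], [0.99, -0.14, 0.0], [0.0, 0.001, -1.0]]
wrist_force: [-2.1, -0.5, 6.8]
width: 0.0138
```

```bash
python3 st.py .582 .174 .131 82
```

```text
t 26.52 p [0.5832 0.1749 0.1256] yaw 81.96 j [ 0.1747  0.3989 -0.6748  1.6605  0.2665  1.175  -0.7056] F [-2.0598 -0.4867  6.8422] T [-0.3313  0.6063  0.0368] w 0.0138
shift [-0.0269 -0.0266 -0.1358] turn [ 0.0063 -0.0016 -0.0044]
```

Request:
{"fn": "arm_command", "kwargs": {"plan": [[-0.02, -0.03, 0.03, 0, 0, 0.3, -1], [0, 0, 0.03, 0, 0, 0.3, -1], [0, 0, 0, 0, 0, 0, -1]]}}

```text
time_s: 26.9
position: [0.5821, 0.1742, 0.1228]
eef_rot: [[0.242, 0.97, 0.001], [0.97, -0.242, 0.0], [0.001, 0.001, -1.0]]
wrist_force: [-1.1, 0.0, 5.7]
width: 0.0142
```

```bash
python3 st.py .582 .174 .131 82
```

```text
t 26.9 p [0.5821 0.1742 0.1228] yaw 75.97 j [ 0.1619  0.3942 -0.6559  1.6675  0.2581  1.1666 -0.8039] F [-1.0845  0.0156  5.6665] T [-0.108   0.0427 -0.0712] w 0.0142
shift [-0.0059  0.0001 -0.2042] turn [ 0.0077 -0.0027 -0.6032]
```

Request:
{"fn": "arm_command", "kwargs": {"plan": [[0, 0, 0.06, 0, 0, 0, -1], [0, 0, 0.06, 0, 0, 0, -1], [0, 0, 0.06, 0, 0, 0, -1], [0, 0, 0, 0, 0, 0, -1]]}}

```text
time_s: 27.4
position: [0.5824, 0.1743, 0.1164]
eef_rot: [[0.242, 0.97, 0.002], [0.97, -0.242, 0.0], [0.001, 0.002, -1.0]]
wrist_force: [-1.9, -1.4, 11.6]
width: 0.0138
```

```bash
python3 st.py .582 .174 .1125 75
```

```text
t 27.4 p [0.5824 0.1743 0.1164] yaw 76.02 j [ 0.1602  0.4005 -0.6544  1.6738  0.2631  1.1547 -0.8068] F [-1.9416 -1.3838 11.5788] T [-0.2572  0.5232 -0.0718] w 0.0138
shift [-0.0106 -0.0067  0.097 ] turn [ 0.0109 -0.0051  0.1016]
```

Request:
{"fn": "arm_command", "kwargs": {"plan": [[0.01, -0.02, 0.06, 0, 0, 0.1, -1], [0, 0, 0.06, 0, 0, 0, -1], [0, 0, 0.03, 0, 0, 0, -1], [0, 0, 0, 0, 0, 0, -1]]}}

```text
time_s: 27.9
position: [0.5827, 0.1746, 0.1136]
eef_rot: [[0.259, 0.966, 0.005], [0.966, -0.259, -0.001], [0.001, 0.005, -1.0]]
wrist_force: [-9.4, -6.9, 36.7]
width: 0.0138
```

```bash
python3 st.py .582 .174 .1125 75
```

```text
t 27.9 p [0.5827 0.1746 0.1136] yaw 74.98 j [ 0.1561  0.4015 -0.6504  1.6779  0.2657  1.1471 -0.8274] F [-9.3704 -6.8854 36.6747] T [-1.528   2.3119 -0.1259] w 0.0138
shift [-0.0196 -0.0142  0.0277] turn [ 0.0286 -0.0037 -0.0018]
```

Request:
{"fn": "arm_command", "kwargs": {"plan": [[-0.01, -0.02, -0.03, 0, 0, 0, -1], [-0.01, -0.01, 0, 0, 0, 0.5, -1], [0, 0, 0, 0, 0, 0.5, -1], [0, 0, 0, 0, 0, 0, -1]]}}

```text
time_s: 28.4
position: [0.5827, 0.1752, 0.1137]
eef_rot: [[0.424, 0.906, 0.008], [0.906, -0.424, 0.002], [0.005, 0.006, -1.0]]
wrist_force: [2.0, -0.4, 18.8]
width: 0.013
```

```bash
python3 st.py .582 .174 .1125 75
```

```text
t 28.4 p [0.5827 0.1752 0.1137] yaw 64.94 j [ 0.1336  0.3923 -0.6199  1.6817  0.2487  1.1392 -0.991 ] F [ 1.9857 -0.3911 18.8184] T [-0.119  -0.3971 -0.1283] w 0.013
shift [-0.0356 -0.0023  0.0294] turn [ 0.0368 -0.0253 -1.0063]
```

Request:
{"fn": "arm_command", "kwargs": {"plan": [[0, 0, 0, 0, 0, 0.5, -1], [0, 0, 0, 0, 0, 0.5, -1], [0, 0, 0, 0, 0, 0.5, -1], [0, 0, 0, 0, 0, 0.5, -1], [0, 0, 0, 0, 0, 0, -1]]}}

```text
time_s: 29.02
position: [0.5825, 0.1752, 0.1137]
eef_rot: [[0.708, 0.707, 0.007], [0.707, -0.708, 0.002], [0.006, 0.004, -1.0]]
wrist_force: [-0.2, -0.1, 19.6]
width: 0.0121
```

```bash
python3 st.py .582 .174 .1125 75
python3 - <<'E'
from h import *
snap('side','s17')
crop('s17_full','s17d',260,115,305,175,13)
E
```

```text
t 29.02 p [0.5825 0.1752 0.1137] yaw 44.96 j [ 0.0869  0.3798 -0.5594  1.6842  0.2205  1.1332 -1.3192] F [-0.2179 -0.1251 19.6428] T [-0.1319 -0.2265  0.0236] w 0.0121
shift [-0.031   0.013   0.0287] turn [ 0.0308 -0.0301 -3.0045]
```

View pics/s17d.png

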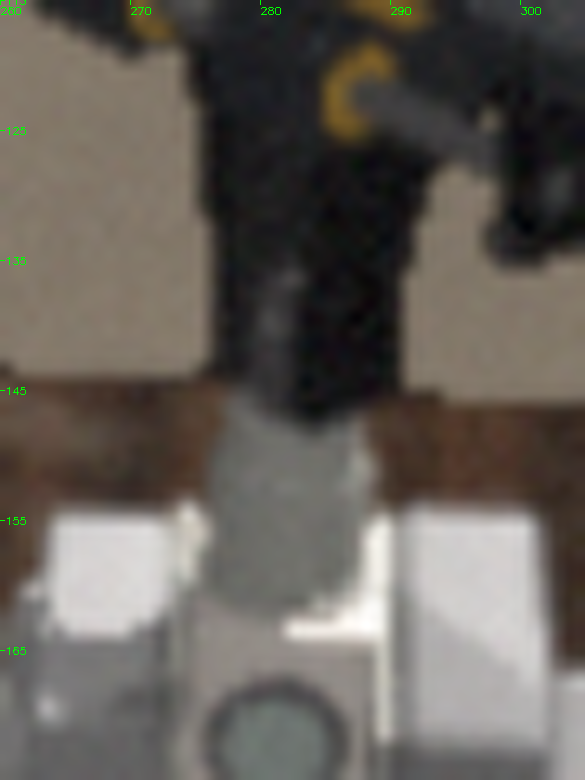

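Request:
{"fn": "arm_command", "kwargs": {"plan": [[0, 0, 0, 0, 0, 0.5, -1], [0, 0, 0, 0, 0, 0.5, -1], [0, 0, 0, 0, 0, 0.5, -1], [0, 0, 0, 0, 0, 0.5, -1]]}}

```text
time_s: 29.58
position: [0.5829, 0.1747, 0.1137]
eef_rot: [[0.907, 0.42, 0.008], [0.42, -0.907, 0.001], [0.008, 0.002, -1.0]]
wrist_force: [2.4, -1.8, 18.3]
width: 0.0125
```

```bash
python3 st.py .582 .174 .1125 20
```

```text
t 29.57 p [0.5829 0.1747 0.1137] yaw 24.86 j [ 0.041   0.369  -0.5     1.6864  0.1948  1.1277 -1.6501] F [ 2.4433 -1.8019 18.2784] T [-0.4395 -0.5188  0.3153] w 0.0125
shift [-0.0283  0.0075  0.0301] turn [ 0.0096 -0.0447  0.4863]
```

Request:
{"fn": "arm_command", "kwargs": {"plan": [[0, 0, 0, 0, 0, 0.4, -1], [0, 0, 0, 0, 0, 0.4, -1], [0, 0, 0, 0, 0, 0, -1]]}}

```text
time_s: 29.95
position: [0.5829, 0.1747, 0.1137]
eef_rot: [[0.956, 0.292, 0.008], [0.292, -0.957, 0.001], [0.008, 0.001, -1.0]]
wrist_force: [2.4, -1.0, 18.2]
width: 0.0122
```

```bash
python3 st.py .582 .174 .1125 20
```

```text
t 29.95 p [0.5829 0.1747 0.1137] yaw 16.96 j [ 0.0228  0.3651 -0.4768  1.6874  0.1849  1.1257 -1.7806] F [ 2.3656 -0.9865 18.2456] T [-0.4747 -0.5273  0.1343] w 0.0122
shift [-0.0267  0.0099  0.0298] turn [ 0.0072 -0.0452 -0.3039]
```

Request:
{"fn": "arm_command", "kwargs": {"plan": [[0, 0, 0, 0, 0, 0.4, -1], [0, 0, 0, 0, 0, 0.4, -1], [0, 0, 0, 0, 0, 0, -1]]}}

```text
time_s: 30.32
position: [0.5828, 0.1746, 0.1137]
eef_rot: [[0.988, 0.156, 0.008], [0.156, -0.988, 0.001], [0.008, -0.0, -1.0]]
wrist_force: [2.5, -2.0, 18.8]
width: 0.0121
```

```bash
python3 st.py .582 .174 .1125 10
```

```text
t 30.32 p [0.5828 0.1746 0.1137] yaw 8.95 j [ 0.0047  0.3615 -0.4538  1.6884  0.175   1.1241 -1.9129] F [ 2.5463 -1.9606 18.7752] T [-0.4745 -0.3963  0.0846] w 0.0121
shift [-0.0229  0.0108  0.0294] turn [ 0.0004 -0.0446 -0.1047]
```

Request:
{"fn": "arm_command", "kwargs": {"plan": [[0, 0, 0, 0, 0, 0.4, -1], [0, 0, 0, 0, 0, 0.4, -1], [0, 0, 0, 0, 0, 0, -1]]}}

```text
time_s: 30.7
position: [0.5828, 0.1745, 0.1137]
eef_rot: [[1.0, 0.017, 0.008], [0.017, -1.0, 0.001], [0.008, -0.001, -1.0]]
wrist_force: [1.7, -2.2, 18.7]
width: 0.012
```

```bash
python3 st.py .582 .174 .1125 10
```

```text
t 30.7 p [0.5828 0.1745 0.1137] yaw 0.96 j [-0.0134  0.358  -0.431   1.6893  0.1655  1.1224 -2.0453] F [ 1.7317 -2.1742 18.6723] T [-0.5801 -0.3888  0.1731] w 0.012
shift [-0.0212  0.0124  0.0296] turn [-0.0022 -0.0445 -0.9041]
```

Request:
{"fn": "arm_command", "kwargs": {"plan": [[0, 0, 0, 0, 0, 0.4, -1], [0, 0, 0, 0, 0, 0.4, -1], [0, 0, 0, 0, 0, 0, -1]]}}

```text
time_s: 31.08
position: [0.5828, 0.1744, 0.1137]
eef_rot: [[0.992, -0.123, 0.008], [-0.123, -0.992, 0.001], [0.007, -0.002, -1.0]]
wrist_force: [1.5, -2.3, 18.5]
width: 0.0124
```

```bash
python3 st.py .582 .174 .1125 10;  python3 - <<'E'
from h import *
snap('side','s18')
crop('s18_full','s18d',250,115,305,175,13)
E
```

```text
t 31.07 p [0.5828 0.1744 0.1137] yaw -7.05 j [-0.0313  0.3548 -0.4084  1.6904  0.1562  1.1208 -2.178 ] F [ 1.5078 -2.2955 18.4846] T [-0.6457 -0.4004  0.1917] w 0.0124
shift [-0.0188  0.0123  0.0288] turn [-0.0047 -0.0438 -1.7047]
```

View pics/s18d.png

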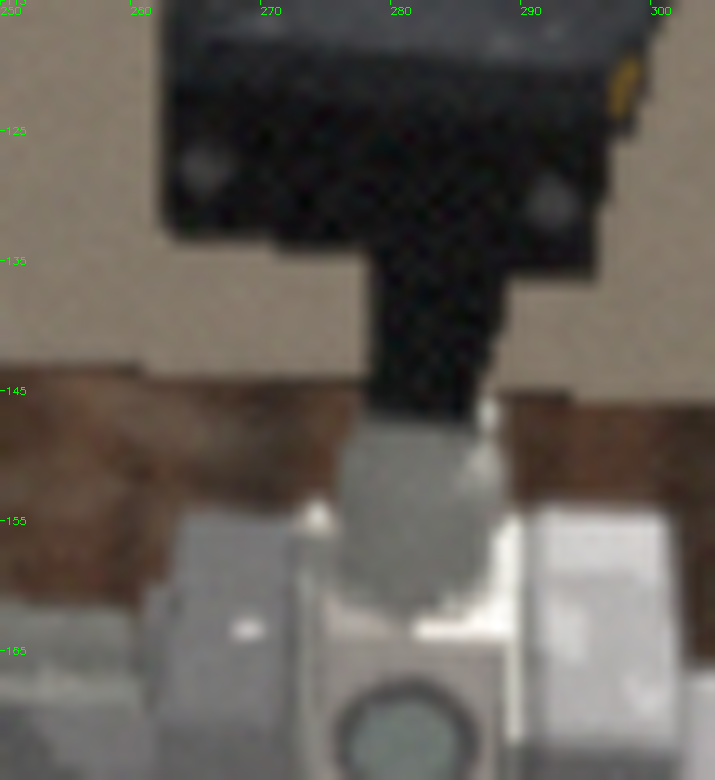

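Request:
{"fn": "arm_command", "kwargs": {"plan": [[0, 0, 0, 0, 0, 0.4, -1], [0, 0, 0, 0, 0, 0, -1]]}}

```text
time_s: 31.38
position: [0.5828, 0.1744, 0.1137]
eef_rot: [[0.981, -0.192, 0.008], [-0.192, -0.981, 0.001], [0.007, -0.002, -1.0]]
wrist_force: [1.4, -2.6, 19.7]
width: 0.0125
```

```bash
python3 st.py .582 .174 .1125 -10
```

```text
t 31.38 p [0.5828 0.1744 0.1137] yaw -11.04 j [-0.0403  0.3533 -0.3972  1.6908  0.1516  1.1201 -2.2443] F [ 1.4375 -2.6089 19.7041] T [-0.6329 -0.3445  0.1928] w 0.0125
shift [-0.0186  0.0134  0.0296] turn [-0.0138 -0.042  -0.1044]
```

Request:
{"fn": "arm_command", "kwargs": {"plan": [[0, 0, 0, 0, 0, 0.4, -1], [0, 0, 0, 0, 0, 0, -1]]}}

```text
time_s: 31.62
position: [0.5828, 0.1743, 0.1137]
eef_rot: [[0.966, -0.26, 0.008], [-0.26, -0.966, 0.001], [0.007, -0.003, -1.0]]
wrist_force: [1.8, -3.2, 19.2]
width: 0.0122
```

```bash
python3 st.py .582 .174 .1125 -10
```

```text
t 31.62 p [0.5828 0.1743 0.1137] yaw -15.05 j [-0.0492  0.3518 -0.386   1.6913  0.1471  1.1194 -2.3106] F [ 1.7704 -3.1899 19.221 ] T [-0.6732 -0.341   0.197 ] w 0.0122
shift [-0.0183  0.0132  0.0297] turn [-0.015  -0.0414 -0.5048]
```

Request:
{"fn": "arm_command", "kwargs": {"plan": [[0, 0, 0, 0, 0, 0.4, -1], [0, 0, 0, 0, 0, 0, -1]]}}

```text
time_s: 31.88
position: [0.5828, 0.1743, 0.1137]
eef_rot: [[0.945, -0.326, 0.008], [-0.326, -0.945, 0.001], [0.007, -0.003, -1.0]]
wrist_force: [1.1, -1.8, 18.9]
width: 0.0125
```

```bash
python3 st.py .582 .174 .1125 -10
python3 - <<'E'
from h import *
snap('top','t19');snap('side','s19')
crop('s19_full','s19d',205,115,325,205,6)
E
```

```text
t 31.88 p [0.5828 0.1743 0.1137] yaw -19.04 j [-0.0581  0.3503 -0.3749  1.6918  0.1426  1.1187 -2.3769] F [ 1.0951 -1.8239 18.9077] T [-0.7789 -0.313   0.2764] w 0.0125
shift [-0.0169  0.0136  0.0297] turn [-0.0159 -0.041  -0.9038]
```

View pics/s19d.png

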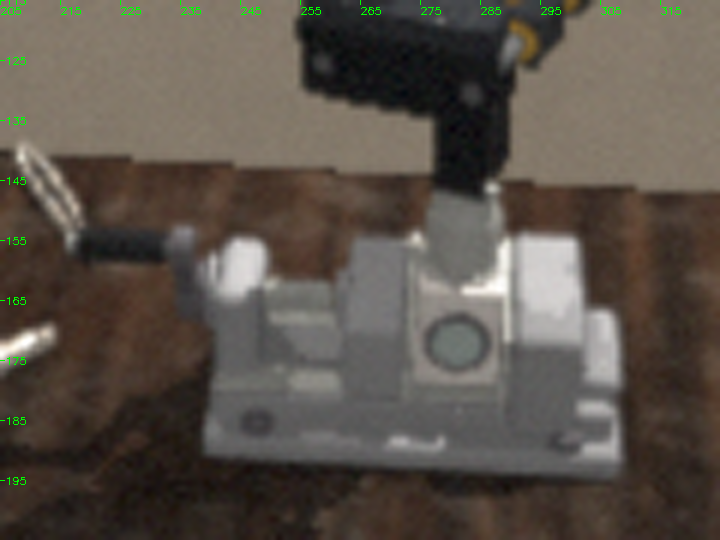

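Request:
{"fn": "arm_command", "kwargs": {"plan": [[0, 0, 0, 0, 0, 0.3, -1], [0, 0, 0, 0, 0, 0, -1]]}}

```text
time_s: 32.22
position: [0.5827, 0.1743, 0.1136]
eef_rot: [[0.927, -0.375, 0.007], [-0.375, -0.927, 0.001], [0.007, -0.004, -1.0]]
wrist_force: [0.5, -2.7, 20.2]
width: 0.0124
```

```bash
python3 st.py .582 .174 .1125 -10
```

```text
t 32.23 p [0.5827 0.1743 0.1136] yaw -22.01 j [-0.0647  0.3493 -0.3667  1.6923  0.1393  1.1183 -2.4264] F [ 0.501  -2.7305 20.1801] T [-0.7261 -0.2313  0.4895] w 0.0124
shift [-0.0137  0.0131  0.0285] turn [-0.0161 -0.0396 -1.2007]
```

Request:
{"fn": "arm_command", "kwargs": {"plan": [[0, 0, 0, 0, 0, 0.3, -1], [0, 0, 0, 0, 0, 0, -1]]}}

```text
time_s: 32.48
position: [0.5826, 0.1743, 0.1137]
eef_rot: [[0.906, -0.423, 0.007], [-0.423, -0.906, 0.001], [0.006, -0.004, -1.0]]
wrist_force: [0.4, -2.6, 20.0]
width: 0.0122
```

```bash
python3 st.py .582 .174 .1125 -10
```

```text
t 32.48 p [0.5826 0.1743 0.1137] yaw -24.99 j [-0.0715  0.3482 -0.3585  1.6927  0.136   1.1179 -2.4761] F [ 0.4365 -2.6182 19.9979] T [-0.6753 -0.18    0.5918] w 0.0122
shift [-0.0107  0.0132  0.0286] turn [-0.0165 -0.0385 -1.4994]
```

Request:
{"fn": "arm_command", "kwargs": {"plan": [[0, 0, 0.03, 0, 0, -0.4, -1], [0, 0, 0, 0, 0, 0, -1]]}}

```text
time_s: 32.72
position: [0.5828, 0.1743, 0.1136]
eef_rot: [[0.934, -0.358, 0.008], [-0.358, -0.934, 0.001], [0.007, -0.004, -1.0]]
wrist_force: [-2.6, -3.6, 29.1]
width: 0.0122
```

```bash
python3 st.py .582 .174 .1125 -25
python3 - <<'E'
from h import *
snap('side','s20')
crop('s20_full','s20d',265,135,300,172,18)
E
```

```text
t 32.73 p [0.5828 0.1743 0.1136] yaw -20.98 j [-0.0622  0.3496 -0.3698  1.6923  0.1404  1.118  -2.4092] F [-2.6155 -3.6498 29.1422] T [-0.9581  0.7619 -0.1377] w 0.0122
shift [-0.0147  0.0145  0.0274] turn [-0.0228 -0.0381  0.4026]
```

View pics/s20d.png

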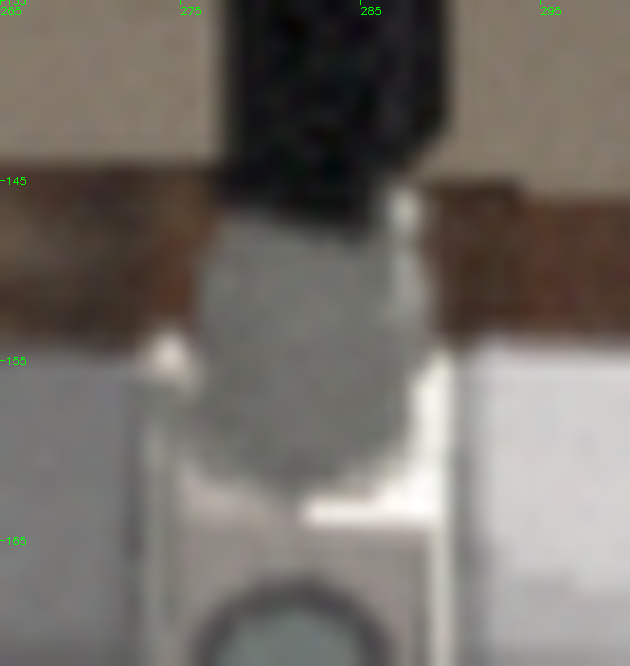

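Request:
{"fn": "arm_command", "kwargs": {"plan": [[0, 0, -0.02, 0, 0, 0.4, -1], [0, 0, 0, 0, 0, 0, -1]]}}

```text
time_s: 33.02
position: [0.5826, 0.1743, 0.1136]
eef_rot: [[0.906, -0.423, 0.007], [-0.423, -0.906, 0.001], [0.006, -0.004, -1.0]]
wrist_force: [-0.1, -4.1, 22.1]
width: 0.0123
```

```bash
python3 st.py .582 .174 .1125 -25
```

```text
t 33.02 p [0.5826 0.1743 0.1136] yaw -25.01 j [-0.0716  0.3481 -0.3584  1.6928  0.136   1.1177 -2.4764] F [-0.1045 -4.0622 22.0855] T [-0.794   0.1098  0.613 ] w 0.0123
shift [-0.0106  0.0144  0.0281] turn [-0.0219 -0.0369 -0.0008]
```

Request:
{"fn": "arm_command", "kwargs": {"plan": [[0, 0, 0, 0, 0, 0.2, -1], [0, 0, 0, 0, 0, 0, -1]], "squeeze": 58}}

```text
time_s: 33.28
position: [0.5826, 0.1743, 0.1136]
eef_rot: [[0.891, -0.454, 0.007], [-0.454, -0.891, 0.001], [0.006, -0.004, -1.0]]
wrist_force: [-0.9, -3.6, 23.3]
width: 0.0121
```

```bash
python3 st.py .582 .174 .1125 -25
```

```text
t 33.27 p [0.5826 0.1743 0.1136] yaw -26.97 j [-0.076   0.3475 -0.353   1.693   0.1339  1.1174 -2.5091] F [-0.8885 -3.563  23.2687] T [-0.9151  0.1209  0.6652] w 0.0121
shift [-0.0101  0.0147  0.0282] turn [-0.0223 -0.0366 -0.197 ]
```

Run:
```python
from h import *
snap('side','s21');snap('top','t21')
crop('s21_full','s21d',175,115,335,300,4)
a=cv2.imread('pics/s16_full.png')[155:190,262:305];b=cv2.imread('pics/s21_full.png')[155:190,262:305]
cv2.imwrite('pics/cmp.png',cv2.resize(np.hstack([a,b]),None,fx=8,fy=8,interpolation=cv2.INTER_CUBIC))
```

```text
(no output)
```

View pics/s21d.png

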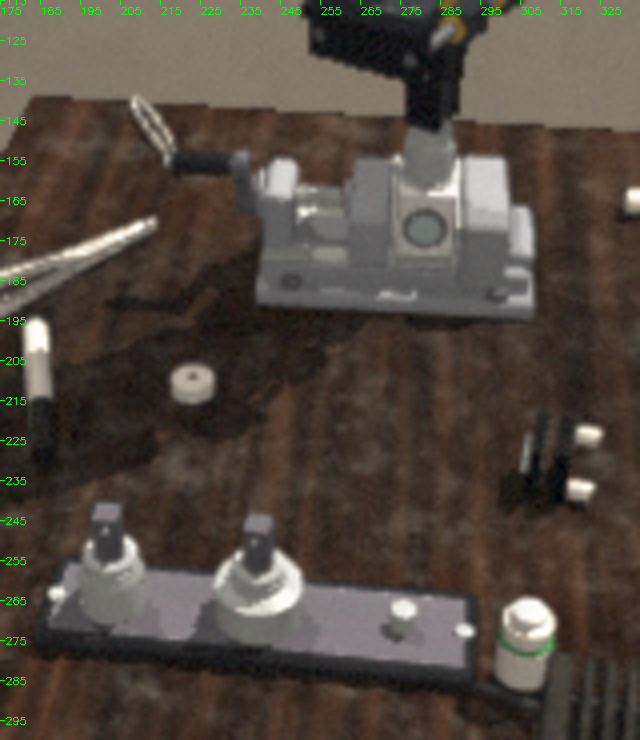

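View pics/cmp.png

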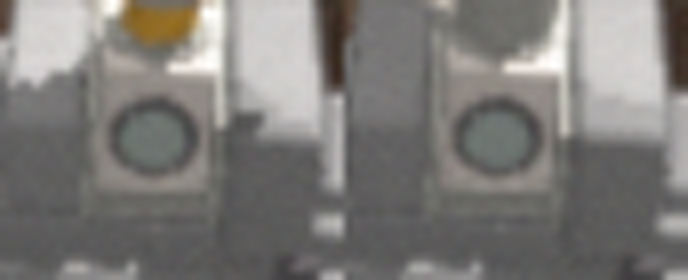

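View pics/t21.png

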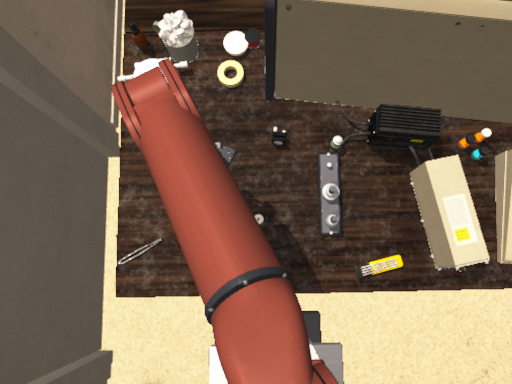

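The cell hasn't moved in the clamped vise, the socket sits on the collar, the rejected socket stands upright on its post, and both bystanders are where they were. I'm handing the job in.

```bash
python3 -c "
from station import ctrl
print(ctrl.sign_off())"
```

```text
the job is handed in; nothing more can be done
None
```

I handed the job in at about 33 s: the cell is clamped, the nut is turned to its stop, and the fitting socket is still in the gripper, down on the nut.

- **Vise:** I cranked clockwise about 2.5 rad by commanded angle. Before-and-after pictures show the cell unmoved in the jaws.
- **Sockets:** The first socket, from the rack's near end, rested on top of the nut. It never dropped over about 70° of turning, so I stood it back upright on its post. The one from the far post slid down over the nut.
- **Nut:** I turned it clockwise until the torque rose from about 0.19 to 0.6–0.67 N m. Backing off 4° and turning in again gave the same torque at the same angle, so I took that as the stop.

**Last checks:**
- **Seating:** The tool height stayed at 113.6 mm with 19, 29 and 37 N of push. That is about 1 mm above the height I calculated for full seating. I put this down to uncertainty in how high I gripped the socket, because no nut shows below it.
- **Turn angle:** The tool turned about 95° to the stop, more than the roughly 54° I had estimated from the nut's starting angle. The socket shifting in the jaws (about 8°) and its play on the nut (up to about 16°) explain only part of the difference. The stop is therefore judged by torque, not angle.
- **Torque:** It rose more slowly over the last few degrees, so the adapter may have twisted slightly in the jaws.
- **Bystanders:** In the last pictures the objective and mirror mount are where they started.

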